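Index the stop of a tilting drill table by feel and stack two plates against it

TASK

Set up the tilted drilling table for drilling two plates together: draw the stop uphill along its rail by the black barrel of its spring plunger, feel for the moment when the plunger's pin drops into the index notch hidden inside the rail, and stop there. Then lay the long plate flat on the tilted top with its short end against the stop, and the short plate on top of it with its short end against the stop too, both square and lying between the two scribed lines. Last, swing the keeper arm over the stack as far as it goes, and leave the other things on the bench where they are.

Things in the scene. Friction and masses are not known exactly. Their poses are not given: they have to be found in the camera images.
- tilt_table: fixed tilting drill table, grey foot plate 205 x 170 mm; origin under its centre, x the uphill direction seen from above. Its dark steel top leans 28 degrees towards the robot (low edge near, 50 mm up; 240 mm long up the slope, flat from 62 mm right to 93 mm left of mid-width). Two scribed lines run up it, 34 mm either side of the middle. A rail with the stop runs along its right side.
- stop_face (a point): foot of the uphill face of the table's stop, mid-way across the tilted top. x uphill along the slope, y across to the left, z square off the top. The stop is a bright steel bar 84 mm wide, 27 high, 12 thick, lying downhill of this point; a low arm (11 mm high) joins it to its slide block on the rail at the right.
- stop (a joint): travel of the stop uphill, m: starts between 0 and 0.012, limit 0.09. It stays where left (dragging takes about 7 N). One index notch, 10 mm wide for the 8 mm pin,, is hidden in the rail under the chip cover, somewhere between 0.03 and 0.075 of this travel; only there can the pin drop.
- plunger (a point): black round barrel of the index plunger, 25 mm thick, fixed to the stop's slide block 38 mm downhill and 82 mm right of stop_face, standing square off the slope; this point is on its axis, 14 mm under its top and 25 mm above the block. Axes as stop_face. Inside, a 5 N spring pushes the steel pin down on a strip hidden in the rail; the pin's 9 mm tail shows on the barrel's top.
- index_pin (a joint): how far the pin has dropped, m: about 0.0015 while it rides on the strip (tail 8 mm proud of the barrel), 0.0095 when fully dropped into the notch (tail flush). It then locks the stop (to about 1 mm either way), which can be felt as a hard stop.
- long_plate_center (a point): centre of the long aluminium plate, 104 x 54 x 10 mm, four small holes at the corners, lying loose on the bench; x along its length, y across, z through its thickness. Alike both ways round.
- short_plate_center (a point): centre of the short aluminium plate, 84 x 46 x 10 mm, two small holes on its middle line, lying loose on the bench; axes alike.
- keeper (a joint): swing of the keeper arm, rad: near 0 parked, pointing uphill along the left side; 1.571 at its end stop, pointing to the right across the top. Stiff: it stays where it is left (about 1.5 N at its knob).
- keeper_knob (a point): black upright pin on the end of the keeper arm, 14 mm thick, 21 high, square off the slope; this point is 9 mm under its top and 42 mm off the tilted top. The arm (14 mm wide, 7 thick) sweeps 23 mm above the top, 3 mm over the two stacked plates.
- keeper_pivot (a point): on the keeper's hinge axis (square off the slope), at the height of keeper_knob and 78 mm from it; 78 mm left of the middle of the top.
- bolt_m16: bystander, to be left alone: short thick bolt with a nut, 72 mm long, 24 thick, lying; origin under its centre
- tape_measure: bystander, to be left alone: yellow tape measure, 88 mm long, 62 high; origin under its centre
- marker: bystander, to be left alone: black and blue felt marker, 137 mm long, 20 thick, lying; origin under its centre

How it is judged:
By the outcome, as a careful person would: the job done as asked, in the order asked, and still so for the second after the job is handed in, with the robot touching nothing.
It also fails if it takes over 67 s, if anything falls off the work surface, if the arm or the gripper's body presses on something with over 40 N, if the wrist force passes 120 N, or if a joint passes its speed limit or range.

ROBOT

A 6-joint arm with a two-finger parallel gripper is mounted at the origin on a cart in front of the work surface, level with it; the furniture and walls round the work are solid. World frame = base frame: x ahead of the robot, y to its left, z up, the work surface at z = 0. Lengths are in mm, angles in rad, forces in N, time in s.
With the tool pointing down it reaches from about 350 to 875 mm from the base axis. Payload 4.2 kg.
Tool frame: the origin (TCP) lies between the finger pads; the fingertips stand 14 mm ahead of it and the grasp point (between the pads) lies 5 mm behind it (arm.tcp_to_tips is the distance from the TCP to the fingertips, in mm); z points along the fingers, y is the direction in which the jaws open and shut (so a half turn about z gives the same grasp; the last joint's range is limited). The gripper opens to 87 mm and grips with 3 to 60 N. Pads are 19 mm wide; open, the fingers measure 117 mm over their backs; the gripper's body (75 mm by 190 mm) begins 51 mm behind the grasp point.
Start: joints at [0.259, 0.385, 0.008, 0, -1.194, -0.259], TCP at [624.979, 0.025, 215.65] pointing down, gripper open.
Joint ranges: [-3.14, 3.14], [-1.21, 2.06], [-1.07, 1.41], [-3.16, 2.05], [-2.99, -0.16], [-3.1, 3.1]. Speed limits (rad/s): [2.79, 2.79, 3.14, 3.14, 3.14, 3.14].

INTERFACE

Orientations are given as [roll, pitch, yaw] about the fixed x, y, z axes, in that order (R = Rz(yaw) Ry(pitch) Rx(roll)).
In Python, from bench import arm gives the robot as it stands.
- The arm moves only by the shell command python3 -m creep 'ROWS' [OPENING] [FORCE]. ROWS is JSON, a list of rows, each a list of 6 numbers: the shift along the tool's x, y, z normalised to -1 to 1, where 1 is 0.2 m, then the turn, a rotation vector about the tool's x, y, z normalised to -1 to 1, where 1 is 30 degrees. In form: [[dx, dy, dz, rx, ry, rz], ...]. A call has 1 to 10 rows; each row is the pose to reach, as a shift and turn from the pose measured when the call began, along the tool's axes at that moment; what a row does not reach only later rows make up. A row lasts 1/12 s, in which the tool goes at most 41.7 mm and 7.16 degrees, less where a joint would pass 70% of its speed; a pose out of reach is approached as far as the arm can. A call with a number of a shift or a turn outside -1 to 1 is refused whole. A call with a gripper value outside its range is refused whole. OPENING is the opening in per cent of the stroke, from 0 (shut) to 100 (fully open), set as the call begins (- or left out, the last holds). The fingers move at their own pace and stop on an object; FORCE is the grip in N (left out, the last holds). Time passes only in rows, so rows that repeat a pose let the fingers close. It gives the time, the measured TCP pose, the force and the opening at its end, in the units of the state.
- arm.get_obs(): the state, without advancing time (a new reading comes with each control period).
- arm.get_image(name): name is "scene" or "side" or "wrist"; returns a dict with "image" (480x640x3 uint8, red, green, blue), "fx", "fy", "cx", "cy" (pixels), "R" (3x3) and "t" (3): a world point X has camera coordinates R X + t. Camera axes: x right, y down, z forward; pixel columns grow to the right and rows downward; lengths in mm; the calibration is good to about 2 mm. A picture is of the moment at which its call begins. There is no depth.
- arm.job_done(): hands the job in, once; it reports no verdict.
Trained networks look in a picture, given as the dict that the camera call returned (one of the last four; its "shot" number tells which), for a name from the list of things; names that differ only in an ending like _2 or _b are one class to them, and where a whole thing is asked for, a point or a joint stands for the part that bears it (a point fixed in the world has none). Each returns a list of dicts, best first, with "p" (0 to 1); they miss things now and then, are a little off and sometimes report something else, mostly with a low value. They report only what shows in the picture. A call takes as long as a camera call.
- arm.recognise(picture, query): "centre" ([column, row] in pixels, amid what is visible of it).
- arm.place_of(picture, query): "centre" ([column, row] in pixels: a listed point, or the origin of a listed thing).
The state is a dict: "clock": time; "qpos": joint angles; "joint_velocities": joint speeds; "tau": joint torques, N m; "ee_pos": TCP position; "tcp_rot": TCP orientation; "force": force on the tool from outside, world axes, zero at the start; "ft_torque": the same for the moment, N m; "opening": opening from 0.0 (shut) to 1.0 (fully open).
Only numpy, scipy, OpenCV 4.12 (cv2) and the standard library are available. Lean on these libraries where they do the work, as an engineer would, in place of code of your own. Each camera call takes 0.05 s, during which the arm holds its last target. There are 200 camera calls.

## Working session

There is one attempt and no reset: what is moved stays moved. The work goes in short steps, Python scripts to look and compute and a shell command to move; the robot and the scene stay as the last step left them, time stands still between calls to the robot, and variables do not carry over. Pictures are saved under pics/ and viewed, about 8 in all and at most 12, crops included, and the job is handed in when it is done.

```bash
ls; mkdir -p pics
cat > h.py <<'E'
import numpy as np, cv2, json
from scipy.spatial.transform import Rotation as Ro
from scipy.optimize import least_squares
from bench import arm
def save(p,n): cv2.imwrite('pics/'+n,cv2.cvtColor(p['image'],cv2.COLOR_RGB2BGR))
def proj(p,X):
    X=np.atleast_2d(X); c=X@np.array(p['R']).T+np.array(p['t']); return np.c_[p['fx']*c[:,0]/c[:,2]+p['cx'],p['fy']*c[:,1]/c[:,2]+p['cy']]
def ray(p,uv):
    R=np.array(p['R']);o=-R.T@np.array(p['t']);d=R.T@np.array([(uv[0]-p['cx'])/p['fx'],(uv[1]-p['cy'])/p['fy'],1]);return o,d/np.linalg.norm(d)
def onz(p,uv,z):
    o,d=ray(p,uv);return o+d*(z-o[2])/d[2]
def tri(l):
    A=np.zeros((3,3));b=np.zeros(3)
    for p,uv in l:
        o,d=ray(p,uv);M=np.eye(3)-np.outer(d,d);A+=M;b+=M@o
    X=np.linalg.solve(A,b);return X,[np.linalg.norm(proj(p,X)[0]-uv) for p,uv in l]
def tool():
    s=arm.get_obs();return np.array(s['ee_pos']),Ro.from_euler('xyz',s['tcp_rot']),s
def go(P,R=None):
    """row for target TCP P, rotation R"""
    p,r,s=tool(); d=r.inv().apply(np.array(P)-p)/200
    t=(r.inv()*(R if R is not None else r)).as_rotvec()/np.radians(30)
    print('row',np.round(d,4).tolist(),np.round(t,4).tolist(),'mm',round(float(np.linalg.norm(d)*200),1))
E
cat > a.py <<'E'
from h import *
ps={n:arm.get_image(n) for n in('scene','side','wrist')}
for n,p in ps.items(): save(p,n+'0.png')
for q in['tilt_table','stop_face','plunger','long_plate_center','short_plate_center','keeper_knob','keeper_pivot','bolt_m16','tape_measure','marker']:
    l=[]
    for n,p in ps.items():
        r=arm.place_of(p,q)
        if r: print(q,n,np.round(r[0]['centre']),round(r[0]['p'],2),end=' ; ')
        if r and r[0]['p']>.4:l.append((p,r[0]['centre']))
    if len(l)>1: X,e=tri(l);print(np.round(X,1),np.round(e,1),end='')
    print()
s=arm.get_obs();print(s)
cv2.imwrite('pics/c0.png',np.vstack([np.hstack([cv2.resize(cv2.imread(f'pics/{n}0.png'),(400,300)) for n in('scene','side')]),np.hstack([cv2.resize(cv2.imread('pics/wrist0.png'),(400,300)),np.zeros((300,400,3),np.uint8)])]))
E
python3 a.py
```

```text
pics
tilt_table scene [287. 274.] 0.67 ; tilt_table side [298. 282.] 0.74 ; tilt_table wrist [454.  38.] 0.61 ; [ 504.5 -146.     0.7] [4.6 4.4 6. ]
stop_face scene [264. 261.] 0.65 ; stop_face side [282. 250.] 0.76 ; stop_face wrist [560.  23.] 0.74 ; [ 460.2 -137.6   77.1] [2.  2.7 3.1]
plunger side [265. 269.] 0.63 ; 
long_plate_center scene [341. 335.] 0.77 ; long_plate_center side [306. 355.] 0.95 ; [ 402.2 -360.3    2.5] [1.3 1.7]
short_plate_center scene [381. 300.] 0.87 ; short_plate_center side [386. 342.] 0.58 ; [ 539.  -390.1    0.6] [0.9 1.1]
keeper_knob scene [281. 179.] 0.6 ; keeper_knob side [332. 169.] 0.89 ; keeper_knob wrist [356. 110.] 0.91 ; [606.6 -84.6 199.3] [2.4 1.9 6.6]
keeper_pivot scene [257. 204.] 0.71 ; keeper_pivot side [297. 187.] 0.8 ; [529.6 -73.  169.6] [0.6 0.7]
bolt_m16 scene [399. 357.] 0.83 ; bolt_m16 side [348. 398.] 0.79 ; [ 404.  -487.4    9.7] [0.4 0.5]
tape_measure scene [359. 264.] 0.85 ; tape_measure side [398. 303.] 0.65 ; tape_measure wrist [454.  36.] 0.38 ; [ 638.9 -286.3   -7.7] [0.8 1.1]
marker scene [327. 304.] 0.79 ; marker side [330. 322.] 0.93 ; [ 487.  -282.3  -12.2] [1.6 2.1]
{'clock': 1.65, 'qpos': array([ 2.58597810e-01,  3.84695700e-01,  7.93601982e-03, -1.62334682e-05,
       -1.19397015e+00, -2.58640004e-01]), 'joint_velocities': array([ 1.56699261e-03,  2.74005191e-05,  4.90569455e-04,  1.48755678e-03,
        4.83069743e-04, -5.97504960e-04]), 'tau': array([ 1.44944879e-03, -3.90460968e+01,  1.87620950e+01,  4.22456011e+00,
        1.54633628e-02, -1.73219689e-05]), 'ee_pos': array([6.25002313e+02, 3.47503810e-02, 2.15664390e+02]), 'tcp_rot': array([-3.14153223e+00,  3.16010893e-05, -1.57084449e+00]), 'force': array([ 0.35648468, -0.3037733 ,  0.52062875]), 'ft_torque': array([-0.01500208,  0.04770085, -0.00070185]), 'opening': 0.999193426775709}
```

View pics/scene0.png

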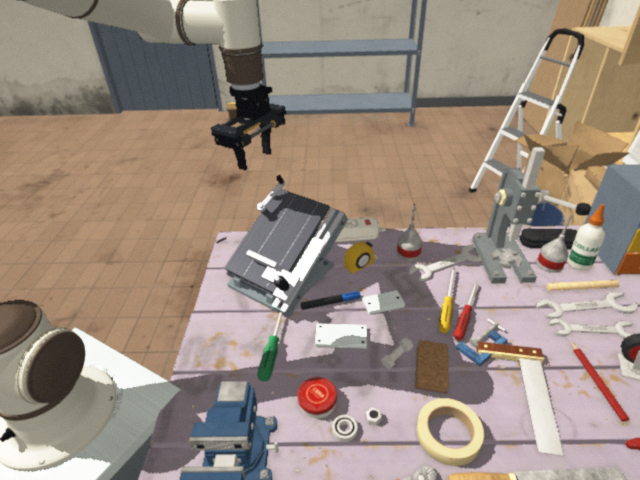

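View pics/side0.png

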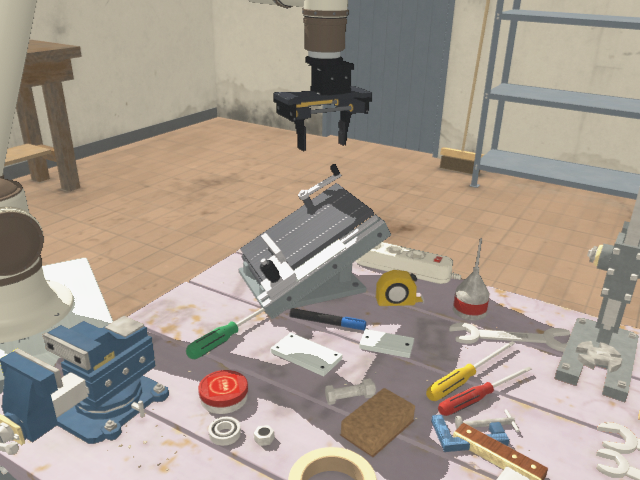

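The table is just right of straight ahead, with its stop low and the plunger at about (281,284) in the scene picture. The plates lie to the right at about (341,335) and (381,300). The marker is close to them and a green screwdriver lies near the plunger. I'll take a closer, square view from the wrist.

Run:
```python
from h import *
p=arm.get_image('wrist');P,R,s=tool()
Rc=np.array(p['R']);c=-Rc.T@np.array(p['t'])
print('cam in tool',R.inv().apply(c-P).round(1),'axes',R.inv().apply(Rc).round(2).tolist(),p['fx'])
a=np.radians(28);yaw=-.1
ux=np.array([np.cos(yaw)*np.cos(a),np.sin(yaw)*np.cos(a),np.sin(a)]);y=np.array([-np.sin(yaw),np.cos(yaw),0]);n=np.cross(ux,y)
T=Ro.from_matrix(np.c_[-y,-ux,-n]);print(T.as_euler('xyz'))
go(np.array([470,-146,95])+n*180,T)
```

```text
cam in tool [  81.2    0.3 -169.8] axes [[0.0, 1.0, 0.0], [-0.96, 0.0, -0.3], [-0.3, -0.0, 0.96]] 410.57518414802274
[-2.65290046  0.         -1.67079633]
row [0.688, 1.1953, -0.1914] [0.9325, 0.0467, 0.1872] mm 278.5
```

```bash
python3 -m creep '[[0.69,1,-0.19,0.93,0.05,0.19],[0.69,1,-0.19,0.93,0.05,0.19],[0.69,1,-0.19,0.93,0.05,0.19],[0.69,1,-0.19,0.93,0.05,0.19],[0.69,1,-0.19,0.93,0.05,0.19],[0.69,1,-0.19,0.93,0.05,0.19],[0.69,1,-0.19,0.93,0.05,0.19],[0.69,1,-0.19,0.93,0.05,0.19],[0.69,1,-0.19,0.93,0.05,0.19]]' 55
sed -i 's/0.png/1.png/;s/wrist0.png/wrist1.png/' a.py; python3 a.py
```

```text
clock: 2.45
ee_pos: [425.7, -138.0, 254.8]
tcp_rot: [-2.652, -0.001, -1.673]
force: [0.4, -0.2, 0.0]
opening: 0.557
tilt_table scene [284. 273.] 0.78 ; tilt_table side [297. 280.] 0.64 ; tilt_table wrist [360. 195.] 0.63 ; [ 499.8 -146.5    8.2] [2.2 3.3 3.2]
stop_face scene [267. 261.] 0.95 ; stop_face side [279. 250.] 0.86 ; stop_face wrist [378. 214.] 0.95 ; [ 458.3 -140.4   77.7] [0.6 0.3 1.1]
plunger scene [276. 282.] 0.68 ; plunger side [266. 270.] 0.92 ; plunger wrist [441. 113.] 0.63 ; [ 400.1 -213.7   89.8] [1.7 1.7 5. ]
long_plate_center scene [343. 334.] 0.64 ; long_plate_center side [304. 353.] 0.69 ; [ 394.9 -369.9   16.8] [1.6 2.1]
short_plate_center scene [381. 301.] 0.91 ; short_plate_center side [388. 342.] 0.83 ; [ 540.4 -390.9   -2.1] [0.3 0.4]
keeper_knob scene [278. 183.] 0.54 ; keeper_knob side [333. 171.] 0.87 ; keeper_knob wrist [154. 314.] 0.77 ; [607.5 -80.8 193.3] [2.5 0.7 8. ]
keeper_pivot scene [259. 204.] 0.81 ; keeper_pivot wrist [250. 321.] 0.6 ; [548.2 -62.9 154.8] [0.3 0.8]
bolt_m16 scene [399. 357.] 0.93 ; bolt_m16 side [350. 396.] 0.73 ; [ 406.5 -4
[... 270 characters left out ...]
36.3 -300.6  -56.1] [15.3 29.4 31.8]
{'clock': 4.1, 'qpos': array([ 0.12604037, -0.21476592, -0.73289864,  0.19499788, -0.58497663,
       -0.36470693]), 'joint_velocities': array([ 9.93898843e-05, -2.12735089e-05,  4.16415174e-04,  8.91410287e-04,
        8.61372967e-04, -2.82499104e-04]), 'tau': array([ 1.74175443e-04, -7.40081415e+00,  1.89127028e+01,  4.06695977e+00,
        9.21784546e-01,  3.57639184e-02]), 'ee_pos': array([ 424.99084511, -137.96913515,  253.65918628]), 'tcp_rot': array([-2.65412741e+00, -1.35904963e-03, -1.67265414e+00]), 'force': array([ 0.38696754, -0.28905563, -0.72983266]), 'ft_torque': array([ 0.04590308,  0.99107339, -0.0380342 ]), 'opening': 0.5448194066239094}
```

View pics/wrist1.png

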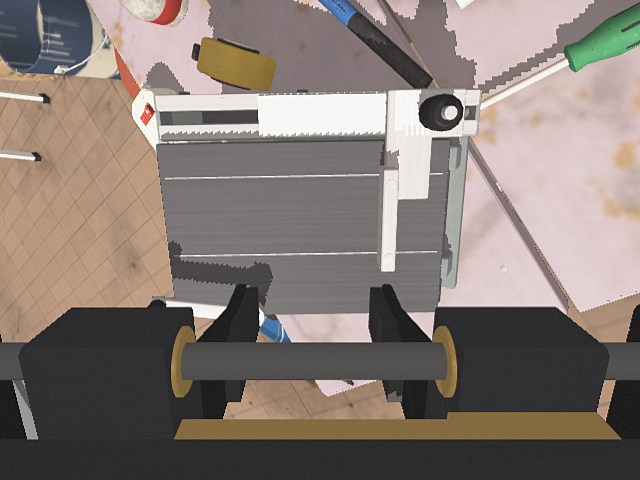

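The wrist picture shows the table: scribed lines at rows 172–178 and 250–256, stop bar at columns 378–397, plunger at (445,112). Its corners are near (157,143), (449,140) and (441,313). Next I fit the table pose.

```bash
cat > fit.py <<'E'
from h import *
ps={n:arm.get_image(n) for n in('scene','side','wrist')}
a=np.radians(28)
def frame(yaw):
    u=np.array([np.cos(yaw)*np.cos(a),np.sin(yaw)*np.cos(a),np.sin(a)]);y=np.array([-np.sin(yaw),np.cos(yaw),0]);return u,y,np.cross(u,y)
def pt(q,U,Y,N=0):
    u,y,n=frame(q[2]);return np.array([q[0],q[1],50+q[3]])+u*U+y*Y+n*N
W=ps['wrist'];obs=[]
for q in['stop_face','plunger','keeper_pivot','keeper_knob']:
    for n,p in ps.items():
        r=arm.place_of(p,q)
        if r and r[0]['p']>.5: obs.append((q,n,p,r[0]['centre']))
def res(q):
    e=[]
    for (U,Y),uv in[((240,-62),(157,143)),((0,-62),(449,140)),((0,93),(441,313))]: e.append((proj(W,pt(q,U,Y))[0]-uv)/1.5)
    for Y,uvs in[(-34,[(165,178),(375,172.5)]),(34,[(171,256.5),(440,250.5)])]:
        A,B=proj(W,[pt(q,20,Y),pt(q,220,Y)]);d=(B-A)/np.linalg.norm(B-A)
        for uv in uvs: v=uv-A;e.append([(v[0]*d[1]-v[1]*d[0])*2])
    s,hp,pu,k=q[4:8]
    loc={'stop_face':(s,0,0),'plunger':(s-38,-82,hp),'keeper_pivot':(pu,78,42),'keeper_knob':(pu+78*np.cos(k),78-78*np.sin(k),42)}
    for nm,n,p,c in obs:e.append((proj(p,pt(q,*loc[nm]))[0]-c)/3)
    e.append([q[3]/2]); return np.concatenate(e)
r=least_squares(res,[405,-140,-.1,0,57,40,140,0],loss='soft_l1');q=r.x
print(np.round(q,3));print(np.round(res(q),1))
for nm,n,p,c in obs:print(nm,n,np.round(c))
np.save('q.npy',q);print('u240 corner',pt(q,240,0),'stop',pt(q,q[4],0),'plunger',pt(q,q[4]-38,-82,q[5]),'normal',frame(q[2]))
E
python3 fit.py
```

```text
[ 4.04794e+02 -1.35911e+02 -7.70000e-02  3.99000e-01  6.12220e+01
  3.56300e+01  1.62768e+02  1.41000e-01]
[ -0.6   0.5   2.6  -2.   -0.5  -0.9  -0.4  -2.2   1.2   0.4  -0.8  -0.5
   0.2  -1.3   1.1  -0.7  -0.4  -0.1   0.8  -0.4  -0.1  -0.3  -0.9  -0.5
   0.7   0.  -39.5  94.2  -0.9   0.4  -0.1   0.4   1.8  -0.1   0.2]
stop_face scene [269. 262.]
stop_face side [279. 253.]
stop_face wrist [372. 216.]
plunger scene [281. 282.]
plunger side [266. 268.]
plunger wrist [439. 112.]
keeper_pivot scene [259. 206.]
keeper_pivot side [296. 189.]
keeper_pivot wrist [374.  40.]
keeper_knob scene [280. 179.]
keeper_knob side [332. 168.]
keeper_knob wrist [152. 312.]
u240 corner [ 616.08030339 -152.12893005  163.07183401] stop [ 458.69208734 -140.04822876   79.14087471] plunger [ 402.28442852 -217.95973126   92.76075525] normal (array([ 0.880358  , -0.06757394,  0.46947156]), array([0.07653222, 0.99706711, 0.        ]), array([-0.46809465,  0.0359297 ,  0.88294759]))
```

```bash
cat >> h.py <<'E'
a_=np.radians(28)
def frame(yaw):
    u=np.array([np.cos(yaw)*np.cos(a_),np.sin(yaw)*np.cos(a_),np.sin(a_)]);y=np.array([-np.sin(yaw),np.cos(yaw),0]);return u,y,np.cross(u,y)
def pt(q,U,Y,N=0):
    u,y,n=frame(q[2]);return np.array([q[0],q[1],50+q[3]])+u*U+y*Y+n*N
def TR(q,jaw='u'):
    u,y,n=frame(q[2]);return Ro.from_matrix(np.c_[-y,-u,-n] if jaw=='u' else np.c_[-u,y,-n])
def loc(q,P):
    u,y,n=frame(q[2]);d=np.array(P)-pt(q,0,0);return np.array([d@u,d@y,d@n]).round(1)
E
cat > st.py <<'E'
from h import *
q=np.load('q.npy');P,R,s=tool();u,y,n=frame(q[2]);f=s['force']
print('loc',loc(q,P),'F u,y,n',np.round([f@u,f@y,f@n],1),'open',round(s['opening']*87,1),'t',round(s['clock'],2))
E
python3 -c "
from h import *
q=np.load('q.npy');R=TR(q);go(pt(q,q[4]-38,-82,95),R);go(pt(q,q[4]-38,-82,35),R)"
```

```text
row [0.4122, 0.4413, 0.3806] [0.0024, -0.0249, -0.0413] mm 142.8
row [0.4083, 0.441, 0.6806] [0.0024, -0.0249, -0.0413] mm 181.6
```

```bash
python3 -m creep '[[0.412,0.441,0.38,0,-0.025,-0.041],[0.412,0.441,0.38,0,-0.025,-0.041],[0.412,0.441,0.38,0,-0.025,-0.041],[0.412,0.441,0.38,0,-0.025,-0.041],[0.408,0.441,0.5,0,-0.025,-0.041],[0.408,0.441,0.6,0,-0.025,-0.041],[0.408,0.441,0.68,0,-0.025,-0.041],[0.408,0.441,0.68,0,-0.025,-0.041]]' 55; python3 st.py; python3 -c "
from h import *
p=arm.get_image('wrist');save(p,'wr2.png');p=arm.get_image('side');i=cv2.cvtColor(p['image'],cv2.COLOR_RGB2BGR)[140:320,180:420];a=cv2.resize(i,(533,400));b=cv2.resize(cv2.imread('pics/wr2.png'),(533,400));cv2.imwrite('pics/v2.png',cv2.resize(np.hstack([a,b]),(800,300)))"
```

```text
clock: 5.52
ee_pos: [402.5, -218.1, 89.7]
tcp_rot: [-2.659, 0.001, -1.649]
force: [0.9, 0.2, 0.0]
opening: 0.548
loc [ 22.  -82.1  32.8] F u,y,n [ 0.8  0.3 -0.4] open 47.7 t 5.52
```

View pics/v2.png

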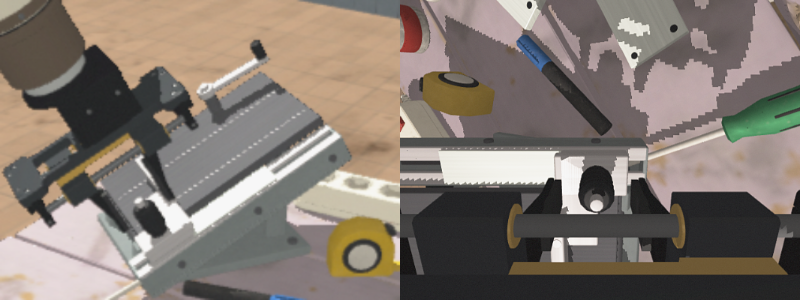

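Run:
```python
from h import *
q=np.load('q.npy');P,R,s=tool();L=[]
for n in('wrist','side','scene'):
    p=arm.get_image(n);r=arm.place_of(p,'plunger');print(n,[(np.round(k['centre'],1),round(k['p'],2)) for k in r[:2]],'tool grasp px',proj(p,pt(q,*loc(q,P)+[0,0,5])).round(1))
    if r and r[0]['p']>.4:L.append((p,r[0]['centre']))
    if n=='wrist': # pin tail top at full px (598-400)/400*640,200/300*480
        o,d=ray(p,((598-400)*1.6,197*1.6)); u,y,nn=frame(q[2]); 
        for N in(50,58): print('tail at N',N,loc(q,o+d*((pt(q,0,0,N)-o)@nn)/(d@nn)))
X,e=tri(L);print(loc(q,X),e)
```

```text
wrist [(array([316.7, 301.6]), 0.71)] tool grasp px [[314.3 304.1]]
tail at N 50 [ 22.1 -81.9  50. ]
tail at N 58 [ 22.1 -86.1  58. ]
side [(array([333.8, 169.3]), 0.74), (array([266.7, 268.3]), 0.64)] tool grasp px [[267.8 265.6]]
scene [(array([279.6, 279.4]), 0.76)] tool grasp px [[279.4 280.6]]
[  63.7 -182.2  197.7] [np.float64(16696.37053606533), np.float64(78.23047438318488), np.float64(41.8607171284832)]
```

```bash
python3 -m creep '[[0,0,0,0,0,0],[0,0,0,0,0,0],[0,0,0,0,0,0],[0,0,0,0,0,0],[0,0,0,0,0,0],[0,0,0,0,0,0]]' 10 25; python3 st.py
python3 -m creep '[[0,-0.015,0,0,0,0],[0,-0.03,0,0,0,0],[0,-0.045,0,0,0,0],[0,-0.06,0,0,0,0],[0,-0.07,0,0,0,0],[0,-0.07,0,0,0,0]]'; python3 st.py
```

```text
clock: 6.42
ee_pos: [401.2, -217.6, 92.5]
tcp_rot: [-2.655, 0.0, -1.647]
force: [-3.7, -0.7, 1.7]
opening: 0.251
loc [ 22.1 -81.7  35.9] F u,y,n [-2.4 -1.   3.2] open 21.8 t 6.42
clock: 6.92
ee_pos: [411.6, -218.4, 98.0]
tcp_rot: [-2.659, 0.001, -1.648]
force: [-5.6, -1.2, 1.6]
opening: 0.249
loc [ 33.9 -81.7  35.9] F u,y,n [-4.1 -1.6  4. ] open 21.7 t 6.92
```

```bash
cat > chk.py <<'E'
import sys
from h import *
q=np.load('q.npy');P,R,s=tool();u,y,n=frame(q[2]);f=s['force']
print('loc',loc(q,P),'F',np.round([f@u,f@y,f@n],1),'t',round(s['clock'],2)); sys.exit(1 if f@u<-16 else 0)
E
python3 -c "
from h import *
q=np.load('q.npy')
for n in('side','scene'):
    p=arm.get_image(n);r=arm.place_of(p,'stop_face')[0];print(n,r,[proj(p,pt(q,x,0)).round(0).tolist() for x in(61,73)])"
python3 -m creep '[[0,-0.008,0,0,0,0],[0,-0.016,0,0,0,0],[0,-0.024,0,0,0,0],[0,-0.03,0,0,0,0]]'>/dev/null; python3 chk.py && 
python3 -m creep '[[0,-0.008,0,0,0,0],[0,-0.016,0,0,0,0],[0,-0.024,0,0,0,0],[0,-0.03,0,0,0,0]]'>/dev/null; python3 chk.py && 
python3 -m creep '[[0,-0.008,0,0,0,0],[0,-0.016,0,0,0,0],[0,-0.024,0,0,0,0],[0,-0.03,0,0,0,0]]'>/dev/null; python3 chk.py && 
python3 -m creep '[[0,-0.008,0,0,0,0],[0,-0.016,0,0,0,0],[0,-0.024,0,0,0,0],[0,-0.03,0,0,0,0]]'>/dev/null; python3 chk.py
```

```text
side {'centre': [285.8, 243.7], 'p': 0.9} [[[279.0, 250.0]], [[285.0, 246.0]]]
scene {'centre': [267.5, 256.8], 'p': 0.86} [[[266.0, 260.0]], [[269.0, 256.0]]]
loc [ 37.6 -81.7  35.8] F [-4.5 -2.9  5. ] t 7.45
loc [ 41.3 -81.7  35.8] F [-3.1 -2.3  5.6] t 7.78
loc [ 45.1 -81.7  35.8] F [-4.  -1.3  5.1] t 8.12
loc [ 49.1 -81.8  35.8] F [-3.7 -1.3  6.7] t 8.45
```

```bash
python3 -m creep '[[0,-0.009,0,0,0,0],[0,-0.018,0,0,0,0],[0,-0.027,0,0,0,0],[0,-0.036,0,0,0,0]]'>/dev/null; python3 chk.py && 
python3 -m creep '[[0,-0.009,0,0,0,0],[0,-0.018,0,0,0,0],[0,-0.027,0,0,0,0],[0,-0.036,0,0,0,0]]'>/dev/null; python3 chk.py && 
python3 -m creep '[[0,-0.009,0,0,0,0],[0,-0.018,0,0,0,0],[0,-0.027,0,0,0,0],[0,-0.036,0,0,0,0]]'>/dev/null; python3 chk.py && 
python3 -m creep '[[0,-0.009,0,0,0,0],[0,-0.018,0,0,0,0],[0,-0.027,0,0,0,0],[0,-0.036,0,0,0,0]]'>/dev/null; python3 chk.py && 
python3 -m creep '[[0,-0.009,0,0,0,0],[0,-0.018,0,0,0,0],[0,-0.027,0,0,0,0],[0,-0.036,0,0,0,0]]'>/dev/null; python3 chk.py && 
python3 -m creep '[[0,-0.009,0,0,0,0],[0,-0.018,0,0,0,0],[0,-0.027,0,0,0,0],[0,-0.036,0,0,0,0]]'>/dev/null; python3 chk.py
```

```text
loc [ 54.2 -81.8  35.8] F [-3.6 -1.6  6.6] t 8.78
loc [ 59.5 -81.8  35.8] F [-4.5 -1.2  7.4] t 9.12
loc [ 64.9 -81.9  35.8] F [-4.1 -1.5  8.6] t 9.45
loc [ 70.3 -81.9  35.7] F [-4.5  0.3  7.3] t 9.78
loc [ 75.5 -81.7  36.3] F [-7.2  0.2 18.2] t 10.12
loc [ 75.7 -81.6  36.4] F [-11.7  -3.3  16. ] t 10.45
```

```bash
python3 -m creep '[[0,-0.015,0,0,0,0],[0,-0.025,0,0,0,0],[0,-0.025,0,0,0,0]]'>/dev/null; python3 chk.py
python3 -m creep '[[0,0.01,0,0,0,0],[0,0.02,0,0,0,0],[0,0.03,0,0,0,0],[0,0.03,0,0,0,0]]'>/dev/null; python3 chk.py
python3 -c "
from h import *
p=arm.get_image('wrist');save(p,'wr3.png')
i=cv2.imread('pics/wr3.png')[150:400,160:480];cv2.imwrite('pics/v3.png',cv2.resize(i,(640,500)))"
```

```text
loc [ 75.5 -81.6  36.5] F [-7.8 -1.8 12.7] t 10.7
loc [ 73.  -81.7  36.9] F [ 5.1  0.9 -1.5] t 11.03
```

View pics/v3.png

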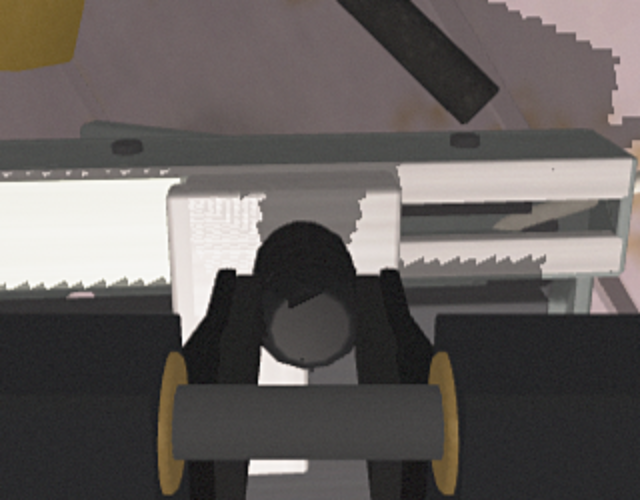

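The pin's tail no longer shows on the barrel top at about (310,320), and the stop is blocked both ways with roughly 2 mm of play. The pin is in the notch, so I release and go to look at the plates.

```bash
python3 -m creep '[[0,0,0,0,0,0],[0,0,0,0,0,0],[0,0,0,0,0,0],[0,0,-0.15,0,0,0],[0,0,-0.35,0,0,0],[0,0,-0.55,0,0,0],[0,0,-0.55,0,0,0]]' 60; python3 st.py; python3 -c "
from h import *
go((460,-370,230),Ro.from_euler('xyz',[np.pi,0,-np.pi/2]))"
```

```text
clock: 11.67
ee_pos: [400.6, -219.2, 224.5]
tcp_rot: [-2.7, 0.007, -1.652]
force: [-0.4, -0.6, 0.4]
opening: 0.584
loc [ 83.7 -83.4 152.7] F u,y,n [-0.1 -0.7  0.5] open 50.8 t 11.67
row [0.7273, -0.3367, 0.1233] [-0.843, -0.0218, -0.1549] mm 162.2
```

```bash
python3 -m creep '[[0.73,-0.34,0.12,-0.843,-0.02,-0.155],[0.73,-0.34,0.12,-0.843,-0.02,-0.155],[0.73,-0.34,0.12,-0.843,-0.02,-0.155],[0.73,-0.34,0.12,-0.843,-0.02,-0.155],[0.73,-0.34,0.12,-0.843,-0.02,-0.155],[0.73,-0.34,0.12,-0.843,-0.02,-0.155],[0.73,-0.34,0.12,-0.843,-0.02,-0.155]]' 90
python3 - <<'E'
from h import *
p=arm.get_image('wrist');save(p,'wr4.png')
q=np.load('q.npy')
for n in('long_plate_center','short_plate_center'):
    r=arm.place_of(p,n);print(n,[(np.round(k['centre'],1),round(k['p'],2),onz(p,k['centre'],5).round(1)) for k in r[:2]])
for n in('scene','side'):
    k=arm.get_image(n);r=arm.place_of(k,'stop_face')[0];print(n,r,[proj(k,pt(q,x,0)).round(0).tolist() for x in(108,112,116)])
    r=arm.recognise(k,'index_pin');print(r[:1])
E
```

```text
clock: 12.25
ee_pos: [459.4, -370.2, 228.9]
tcp_rot: [3.138, 0.001, -1.572]
force: [0.7, 0.2, -0.4]
opening: 0.89
long_plate_center [(array([372. , 210.1]), 0.82, array([ 401.4, -358.7,    5. ]))]
short_plate_center [(array([235.1, 174.7]), 0.86, array([ 534. , -393.6,    5. ]))]
scene {'centre': [275.9, 242.9], 'p': 0.69} [[[277.0, 243.0]], [[278.0, 242.0]], [[279.0, 240.0]]]
[]
side {'centre': [302.3, 235.8], 'p': 0.74} [[[300.0, 236.0]], [[301.0, 234.0]], [[303.0, 233.0]]]
[{'centre': [304.9, 190.5], 'p': 0.36}]
```

View pics/wr4.png

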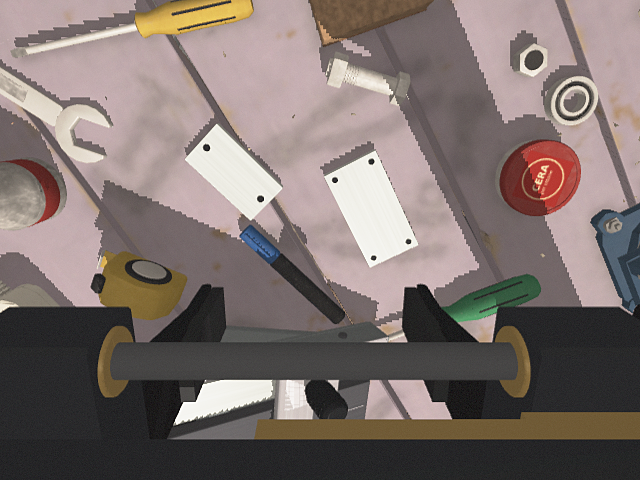

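The long plate's corners are at (324,173), (378,145), (419,240), (370,267) and the short plate's at (217,124), (283,185), (256,219), (186,158). The marker lies just below the short plate.

Run:
```python
from h import *
p=arm.get_image('wrist');img=p['image']
m=(img.min(2)>225).astype(np.uint8)
for nm,c in(('long',(372,210)),('short',(235,175))):
    k=cv2.morphologyEx(m,cv2.MORPH_CLOSE,np.ones((9,9)));k=cv2.morphologyEx(k,cv2.MORPH_OPEN,np.ones((7,7)))
    n,l=cv2.connectedComponents(k);ys,xs=np.nonzero(l==l[c[1],c[0]])
    W=np.array([onz(p,(x,y),10)[:2] for x,y in zip(xs,ys)],np.float32)
    r=cv2.minAreaRect(W);(cx,cy),(w,h),an=r
    if w<h: an+=90;w,h=h,w
    print(nm,np.round([cx,cy,w,h,an],1))
    tip=np.radians(an)
    # tool: z down, x along the plate length, both senses
    for s in(0,np.pi):
        R=Ro.from_matrix(np.c_[[np.cos(tip+s),np.sin(tip+s),0],[np.sin(tip+s),-np.cos(tip+s),0],[0,0,-1]])
        print(R.as_euler('xyz'));go((cx,cy,70),R);go((cx,cy,16),R)
for nm,cs in(('long',[(324,173),(378,145),(419,240),(370,267)]),('short',[(217,124),(283,185),(256,219),(186,158)])):
    print(nm,np.array([onz(p,c,10)[:2] for c in cs]).round(0).tolist(),np.mean([onz(p,c,10)[:2] for c in cs],0).round(1))
print(arm.get_obs()['qpos'].round(2))
```

```text
long [ 402.  -358.9  103.2   53.1  117. ]
[3.14159265 0.         2.04211296]
row [-0.0579, 0.2915, 0.8074] [-0.004, 0.0019, 5.1002] mm 172.1
row [-0.0582, 0.2918, 1.0774] [-0.004, 0.0019, 5.1002] mm 223.6
[ 3.14159265  0.         -1.0994797 ]
row [-0.0579, 0.2915, 0.8074] [-0.0014, -0.0029, -0.8998] mm 172.1
row [-0.0582, 0.2918, 1.0774] [-0.0014, -0.0029, -0.8998] mm 223.6
short [ 534.2 -395.5   83.1   44.9  134.9]
[-3.14159265  0.          2.35393387]
row [0.1251, -0.3693, 0.8084] [-0.0039, 0.0012, 4.5047] mm 179.5
row [0.1247, -0.369, 1.0784] [-0.0039, 0.0012, 4.5047] mm 229.3
[ 3.14159265  0.         -0.78765879]
row [0.1251, -0.3693, 0.8084] [-0.001, -0.0032, -1.4953] mm 179.5
row [0.1247, -0.369, 1.0784] [-0.001, -0.0032, -1.4953] mm 229.3
long [[451.0, -396.0], [401.0, -422.0], [355.0, -329.0], [403.0, -301.0]] [ 402.4 -362. ]
short [[549.0, -441.0], [490.0, -385.0], [517.0, -351.0], [581.0, -410.0]] [ 534.4 -396.6]
[-0.4   0.31 -0.06  0.   -1.2   0.4 ]
```

```bash
python3 -m creep '[[-0.058,0.29,0.3,0,0,-0.3],[-0.058,0.291,0.6,0,0,-0.6],[-0.058,0.291,0.8,0,0,-0.9],[-0.058,0.291,0.88,0,0,-0.9],[-0.058,0.292,0.88,0,0,-0.9],[-0.058,0.292,0.88,0,0,-0.9],[-0.058,0.292,0.88,0,0,-0.9]]' 90
python3 - <<'E'
from h import *
p=arm.get_image('wrist');save(p,'wr5.png');print(arm.get_obs()['qpos'].round(2))
R=Ro.from_euler('xyz',[np.pi,0,-1.0995])
go((402,-359,17.5),R)
print(proj(p,np.array([[355,-329,10],[451,-396,10]])))
r=arm.place_of(p,'long_plate_center');print([(k['p'],onz(p,k['centre'],5)) for k in r[:1]])
E
```

```text
clock: 13.33
ee_pos: [401.7, -359.0, 55.2]
tcp_rot: [3.14, -0.0, -1.099]
force: [0.6, -0.3, 0.2]
opening: 0.902
[-0.43  0.41 -0.41  0.   -0.75  0.9 ]
row [-0.007, 0.0042, 0.1964] [-0.0021, -0.0075, 0.0015] mm 39.3
[[360.73627613 339.8159911 ]
 [261.36397985 163.9362909 ]]
[(0.64, array([ 401.72640465, -356.17768153,    5.        ]))]
```

```bash
python3 -m creep '[[0,0.002,0.08,0,0,0],[0,0.002,0.14,0,0,0],[0,0.002,0.18,0,0,0],[0,0.002,0.185,0,0,0]]' 90; python3 -m creep '[[0,0,0,0,0,0],[0,0,0,0,0,0],[0,0,0,0,0,0],[0,0,0,0,0,0],[0,0,0,0,0,0],[0,0,0,0,0,0]]' 30 35; python3 -m creep '[[0,0,-0.08,0,0,0],[0,0,-0.25,0,0,0],[0,0,-0.45,0,0,0],[0,0,-0.65,0,0,0],[0,0,-0.85,0,0,0],[0,0,-0.85,0,0,0]]'; python3 st.py
python3 -c "
from h import *
q=np.load('q.npy');u,y,n=frame(q[2]);R=Ro.from_matrix(np.c_[u,-y,-n])
S=112.3
go(pt(q,S+52+8,0,100),R)"
```

```text
clock: 13.77
ee_pos: [404.5, -360.5, 21.0]
tcp_rot: [-3.138, -0.006, -1.099]
force: [0.4, 0.1, 0.3]
opening: 0.898
clock: 14.27
ee_pos: [404.6, -360.6, 21.3]
tcp_rot: [-3.138, -0.007, -1.099]
force: [0.4, 0.1, -0.6]
opening: 0.53
clock: 14.77
ee_pos: [407.6, -362.9, 200.7]
tcp_rot: [-3.13, -0.023, -1.097]
force: [1.8, 0.3, 1.1]
opening: 0.301
loc [  88.4 -226.1  123.2] F u,y,n [2.1 0.4 0.1] open 26.2 t 14.77
row [-0.7388, -0.9547, -0.1] [0.4767, 0.7991, -1.9056] mm 242.3
```

The grip was too shallow: the TCP was at 21 mm, so only 3 mm of plate was held, and it slipped out. I'll look at where the plate lies now.

```bash
cat > pl.py <<'E'
from h import *
import sys
p=arm.get_image('wrist');save(p,sys.argv[1]);img=p['image']
m=(img.min(2)>225).astype(np.uint8)
k=cv2.morphologyEx(m,cv2.MORPH_CLOSE,np.ones((9,9)));k=cv2.morphologyEx(k,cv2.MORPH_OPEN,np.ones((7,7)))
n,l=cv2.connectedComponents(k)
for nm in sys.argv[2:]:
    r=arm.place_of(p,nm)
    for d in r[:1]:
        c=np.round(d['centre']).astype(int);print(nm,c,d['p'],onz(p,c,5).round(1))
        ys,xs=np.nonzero(l==l[c[1],c[0]])
        W=np.array([onz(p,(x,y),10)[:2] for x,y in zip(xs,ys)],np.float32)
        (cx,cy),(w,h),an=cv2.minAreaRect(W)
        if w<h: an+=90;w,h=h,w
        yaw=np.radians((an+180)%180)-np.pi; print(np.round([cx,cy,w,h,an,yaw],2))
        R=Ro.from_euler('xyz',[np.pi,0,yaw])
        go((cx,cy,55),R);go((cx,cy,16),R)
E
python3 pl.py wr6.png long_plate_center short_plate_center
```

```text
long_plate_center [320 218] 0.76 [ 401.5 -357.9    5. ]
[ 402.11 -358.77  102.18   53.04  116.93   -1.1 ]
row [-0.0181, 0.0113, 0.6917] [-0.013, -0.02, 0.0035] mm 138.4
row [-0.0201, 0.0126, 0.8867] [-0.013, -0.02, 0.0035] mm 177.4
short_plate_center [202 109] 0.77 [ 535.3 -396.4    5. ]
[ 534.42 -395.43   82.83   45.02  134.9    -0.79]
row [0.4537, -0.4998, 0.6872] [-0.0062, -0.0142, -0.5959] mm 192.6
row [0.4524, -0.4989, 0.8822] [-0.0062, -0.0142, -0.5959] mm 222.0
```

View pics/wr6.png

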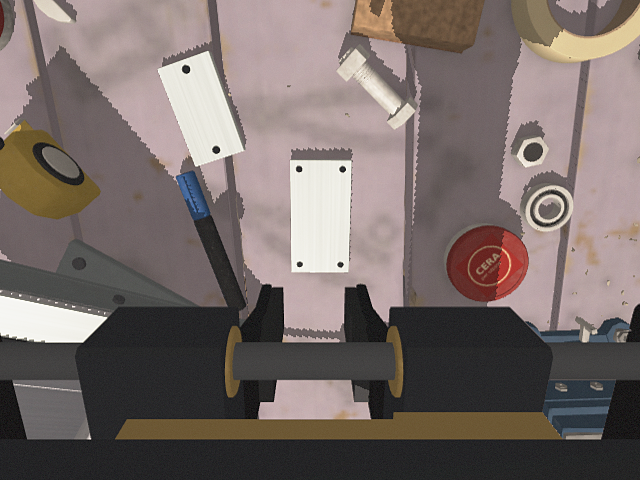

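The plate has not moved: it is still square in view at (320,215). I'll go lower this time and wait for the opening to settle before lifting.

```bash
python3 -m creep '[[-0.018,0.011,0.2,-0.013,-0.02,0],[-0.018,0.011,0.4,-0.013,-0.02,0],[-0.018,0.011,0.6,-0.013,-0.02,0],[-0.019,0.012,0.75,-0.013,-0.02,0],[-0.02,0.012,0.83,-0.013,-0.02,0],[-0.02,0.013,0.85,-0.013,-0.02,0],[-0.02,0.013,0.85,-0.013,-0.02,0],[-0.02,0.013,0.85,-0.013,-0.02,0]]' 90; python3 -c "
from h import *
go((402.1,-358.8,15.5),Ro.from_euler('xyz',[np.pi,0,-1.1]))"
```

```text
clock: 15.58
ee_pos: [400.3, -357.9, 21.3]
tcp_rot: [3.139, 0.004, -1.099]
force: [-0.3, 0.7, 0.6]
opening: 0.818
row [0.0082, -0.0059, 0.0288] [0.0057, 0.0075, 0.0025] mm 6.1
```

```bash
python3 -m creep '[[0.008,-0.006,0.02,0.005,0.007,0],[0.008,-0.006,0.03,0.005,0.007,0],[0.008,-0.006,0.03,0.005,0.007,0]]' 90; python3 -m creep '[[0,0,0,0,0,0],[0,0,0,0,0,0],[0,0,0,0,0,0],[0,0,0,0,0,0]]' 40 35;python3 -m creep '[[0,0,0,0,0,0],[0,0,0,0,0,0],[0,0,0,0,0,0]]'
```

```text
clock: 15.83
ee_pos: [402.4, -358.9, 15.8]
tcp_rot: [-3.141, -0.001, -1.099]
force: [0.1, 0.4, -0.5]
opening: 0.892
clock: 16.17
ee_pos: [402.5, -358.9, 16.1]
tcp_rot: [-3.141, -0.001, -1.099]
force: [0.1, -0.5, 0.0]
opening: 0.683
clock: 16.42
ee_pos: [402.5, -358.9, 16.1]
tcp_rot: [-3.141, -0.001, -1.099]
force: [-0.8, 0.2, -0.9]
opening: 0.464
```

```bash
python3 -m creep '[[0,0,0,0,0,0],[0,0,0,0,0,0],[0,0,0,0,0,0]]'; python3 -c "
from h import *
p=arm.get_image('wrist');save(p,'wr7.png');q=arm.get_image('side');save(q,'s7.png')
i=cv2.imread('pics/wr7.png');j=cv2.resize(cv2.imread('pics/s7.png')[290:420,200:420],(406,240))
i=cv2.resize(i,(400,300))[:240] if 0 else cv2.resize(i[200:480,160:480],(400,350));j=cv2.resize(j,(400,350));cv2.imwrite('pics/v7.png',np.hstack([i,j]))"
```

```text
clock: 16.67
ee_pos: [402.5, -358.9, 16.1]
tcp_rot: [-3.141, -0.001, -1.099]
force: [-0.3, 0.5, -0.0]
opening: 0.407
```

View pics/v7.png

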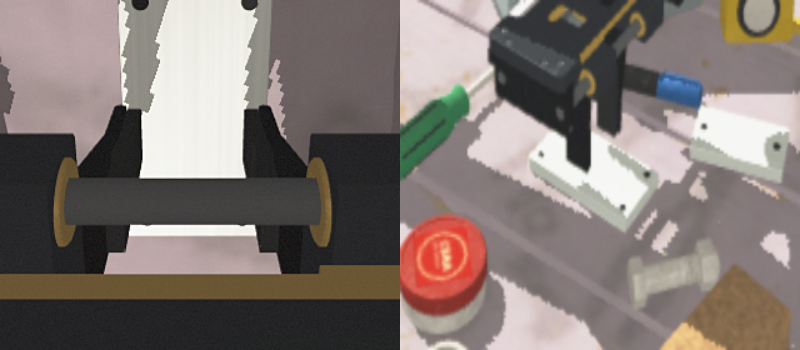

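```bash
python3 -c "
from h import *
print(arm.tcp_to_tips,[a for a in dir(arm) if a[0]!='_'])
q=arm.get_image('side');P,R,s=tool();print(s['ee_pos'],s['opening'])
for z in(-6,0,10,14): print(z,proj(q,P+R.apply([[0,-22,z],[0,22,z]])).round(1).tolist())
print('plate corners',proj(q,[[355,-329,10],[403,-301,10],[451,-396,10],[401,-422,10],[402.5,-359,10]]).round(1).tolist())
"
```

```text
14.0 ['Unreachable', 'get_image', 'get_obs', 'job_done', 'place_of', 'recognise', 'tcp_to_tips']
[ 402.51672584 -358.91692686   16.07927215] 0.4011932884449273
-6 [[314.2, 337.0], [298.3, 350.3]]
0 [[314.2, 340.0], [298.3, 353.4]]
10 [[314.1, 345.0], [298.3, 358.5]]
14 [[314.1, 347.0], [298.3, 360.5]]
plate corners [[271.6, 348.0], [290.7, 331.2], [343.9, 353.6], [324.6, 372.1], [306.4, 349.7]]
```

View pics/s7.png

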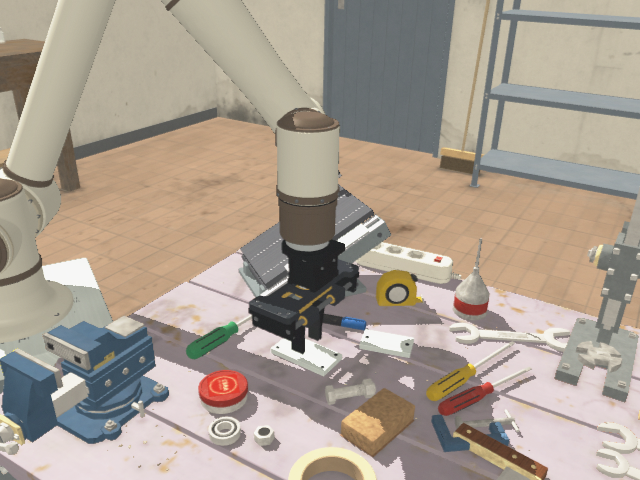

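The side view shows the fingertips at about (298,353), still above the plate. At this opening the tips reach less far ahead than the stated 14 mm, as the finger linkage swings. I'll open, go down by feel until they touch the bench, then back off slightly.

```bash
cat > cz.py <<'E'
import sys
from h import *
P,R,s=tool();f=s['force'];print('z',P.round(1),'F',f.round(1),'open',round(s['opening'],3),'t',round(s['clock'],2))
sys.exit(1 if abs(f[2])>5 else 0)
E
python3 -m creep '[[0,0,0,0,0,0],[0,0,0,0,0,0],[0,0,0,0,0,0],[0,0,0,0,0,0],[0,0,0,0,0,0],[0,0,0,0,0,0]]' 76 >/dev/null; python3 cz.py
python3 -m creep '[[0,0,0.015,0,0,0],[0,0,0.025,0,0,0],[0,0,0.025,0,0,0]]' >/dev/null; python3 cz.py &&
python3 -m creep '[[0,0,0.01,0,0,0],[0,0,0.015,0,0,0],[0,0,0.015,0,0,0]]' >/dev/null; python3 cz.py &&
python3 -m creep '[[0,0,0.01,0,0,0],[0,0,0.015,0,0,0],[0,0,0.015,0,0,0]]' >/dev/null; python3 cz.py &&
python3 -m creep '[[0,0,0.01,0,0,0],[0,0,0.01,0,0,0],[0,0,0.01,0,0,0]]' >/dev/null; python3 cz.py
```

```text
z [ 402.5 -358.9   16.1] F [-0.  -0.2  0.3] open 0.728 t 17.32
z [ 402.1 -358.7   10.5] F [-0.5 -0.1 -0.6] open 0.754 t 17.57
z [ 401.9 -358.6    7.1] F [-0.  -0.4  0.3] open 0.757 t 17.82
z [ 401.7 -358.5    3.8] F [ 0.7  0.4 -0.2] open 0.76 t 18.07
z [ 401.6 -358.4    1.7] F [-0.2 -0.7  0.3] open 0.762 t 18.32
```

```bash
python3 -m creep '[[0,0,-0.008,0,0,0],[0,0,-0.008,0,0,0],[0,0,-0.008,0,0,0],[0,0,-0.008,0,0,0]]' 58 35 >/dev/null; python3 cz.py &&
python3 -m creep '[[0,0,0,0,0,0],[0,0,0,0,0,0],[0,0,0,0,0,0],[0,0,0,0,0,0]]' 40 >/dev/null; python3 cz.py &&
python3 -m creep '[[0,0,0,0,0,0],[0,0,0,0,0,0],[0,0,0,0,0,0]]' >/dev/null; python3 cz.py
```

```text
z [ 401.6 -358.5    3.5] F [0.8 0.1 2.4] open 0.601 t 18.65
z [ 401.9 -358.6    3.6] F [0.6 0.8 0.2] open 0.421 t 18.98
z [ 401.9 -358.6    3.6] F [1.  0.1 0.3] open 0.4 t 19.23
```

```bash
python3 -c "
from h import *
p=arm.get_image('wrist');save(p,'wr8.png');q=arm.get_image('side');save(q,'s8.png')
i=cv2.resize(cv2.imread('pics/wr8.png')[200:480,160:480],(400,350));j=cv2.resize(cv2.imread('pics/s8.png')[290:420,220:370],(400,350));cv2.imwrite('pics/v8.png',np.hstack([i,j]))
P,R,s=tool();print(P)
for Z in(0,10):print(Z,proj(q,[[355,-329,Z],[403,-301,Z],[451,-396,Z],[401,-422,Z]]).round(1).tolist())
"
```

```text
[ 401.90218798 -358.58355468    3.59259671]
0 [[271.8, 353.0], [290.7, 336.1], [343.7, 358.6], [324.4, 377.3]]
10 [[271.6, 348.0], [290.7, 331.2], [343.9, 353.6], [324.6, 372.1]]
```

View pics/v8.png

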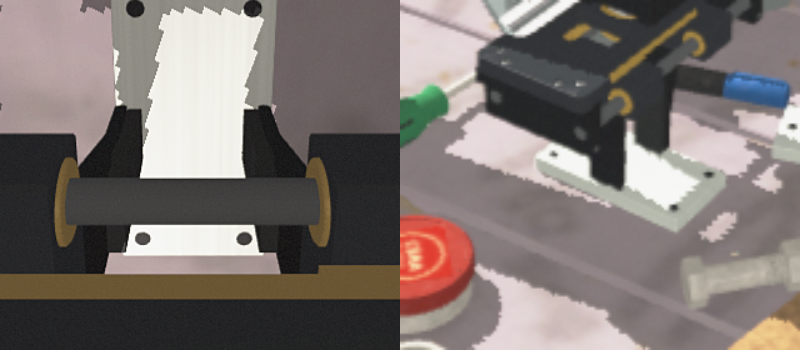

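```bash
python3 -c "
from h import *
p=arm.get_image('wrist');q=arm.get_image('side');P,R,s=tool();print(s['force'],s['ft_torque'],s['tau'].round(1))
for z in(-20,-15,-10,-5,0,5,10,14,20):print(z,'wrist',proj(p,P+R.apply([[9.5,-17.5,z],[9.5,17.5,z],[9.5,25,z]])).round(0).tolist(),'side',proj(q,P+R.apply([[9.5,17.5,z],[9.5,27,z],[-9.5,27,z]])).round(0).tolist())
print('wrist tips rows 284, cols', [160+c*.8 for c in(118,142,245,270)])
print('plate Z10 in wrist',proj(p,[[355,-329,10],[403,-301,10],[451,-396,10],[401,-422,10]]).round(0).tolist())
i=cv2.imread('pics/wr1.png') if 0 else None
"
```

```text
[-0.26438912  0.45815149 -0.25463466] [-0.0122722  -0.08454393  0.08995447] [ -0.1 -37.2  11.7   2.6   0.    0. ]
-20 wrist [[270.0, 299.0], [357.0, 299.0], [376.0, 299.0]] side [[304.0, 350.0], [301.0, 353.0], [291.0, 349.0]]
-15 wrist [[271.0, 294.0], [356.0, 294.0], [374.0, 294.0]] side [[304.0, 353.0], [301.0, 356.0], [291.0, 352.0]]
-10 wrist [[272.0, 289.0], [355.0, 289.0], [373.0, 289.0]] side [[304.0, 355.0], [301.0, 358.0], [291.0, 354.0]]
-5 wrist [[273.0, 284.0], [354.0, 284.0], [371.0, 284.0]] side [[304.0, 358.0], [301.0, 361.0], [291.0, 357.0]]
0 wrist [[274.0, 280.0], [353.0, 280.0], [370.0, 280.0]] side [[304.0, 360.0], [301.0, 364.0], [291.0, 359.0]]
5 wrist [[275.0, 275.0], [352.0, 276.0], [368.0, 276.0]] side [[304.0, 363.0], [301.0, 366.0], [291.0, 362.0]]
10 wrist [[276.0, 271.0], [351.0, 271.0], [367.0, 272.0]] side [[304.0, 366.0], [301.0, 369.0], [291.0, 364.0]]
14 wrist [[277.0, 268.0], [350.0, 268.0], [366.0, 268.0]] side [[304.0, 368.0], [301.0, 371.0], [291.0, 366.0]]
20 wrist [[278.0, 264.0], [349.0, 264.0], [364.0, 264.0]] side [[304.0, 371.0], [301.0, 374.0], [291.0, 369.0]]
wrist tips rows 284, cols [254.4, 273.6, 356.0, 376.0]
plate Z10 in wrist [[373.0, 397.0], [256.0, 403.0], [247.0, 179.0], [388.0, 178.0]]
```

The wrist picture puts the tips about 5 mm behind the TCP, not 14 mm ahead, so the TCP must go to about z = -2. I'll open, go down with a force check, and close.

```bash
python3 -m creep '[[0,0,-0.01,0,0,0],[0,0,-0.01,0,0,0],[0,0,-0.01,0,0,0],[0,0,-0.01,0,0,0],[0,0,-0.01,0,0,0],[0,0,-0.01,0,0,0]]' 76 >/dev/null; python3 cz.py
python3 -m creep '[[0,0,0.015,0,0,0],[0,0,0.025,0,0,0],[0,0,0.03,0,0,0]]' >/dev/null; python3 cz.py &&
python3 -m creep '[[0,0,0.01,0,0,0],[0,0,0.015,0,0,0],[0,0,0.015,0,0,0]]' 60 >/dev/null; python3 cz.py &&
python3 -m creep '[[0,0,0,0,0,0],[0,0,0,0,0,0],[0,0,0,0,0,0],[0,0,0,0,0,0]]' 40 35 >/dev/null; python3 cz.py
```

```text
z [ 401.8 -358.6    5.6] F [-0.9  0.8  0.2] open 0.726 t 19.93
z [ 401.5 -358.4   -1. ] F [ 0.3 -0.3 -0. ] open 0.759 t 20.18
z [ 401.3 -358.3   -4.4] F [ 0.2 -0.7  0.2] open 0.632 t 20.43
z [ 401.3 -358.3   -4.3] F [ 0.1  0.4 -0.1] open 0.615 t 20.77
```

```bash
python3 -m creep '[[0,0,-0.06,0,0,0],[0,0,-0.25,0,0,0],[0,0,-0.45,0,0,0],[0,0,-0.65,0,0,0],[0,0,-0.85,0,0,0],[0,0,-0.95,0,0,0]]'; python3 st.py
python3 -c "
from h import *
q=np.load('q.npy');u,y,n=frame(q[2]);R=Ro.from_matrix(np.c_[u,-y,-n])
go(pt(q,112.3+52+10,0,80),R)"
```

```text
clock: 21.27
ee_pos: [403.3, -359.7, 191.1]
tcp_rot: [-3.139, -0.005, -1.098]
force: [0.4, -0.8, -1.2]
opening: 0.612
loc [  79.9 -223.2  116.9] F u,y,n [-0.2 -0.7 -1.3] open 53.3 t 21.27
row [-0.6891, -1.0121, -0.0597] [0.4766, 0.8381, -1.9104] mm 245.2
```

```bash
python3 -m creep '[[-0.35,-0.5,-0.1,0.238,0.419,-0.955],[-0.35,-0.5,-0.1,0.238,0.419,-0.955],[-0.35,-0.5,-0.1,0.238,0.419,-0.955],[-0.35,-0.5,-0.1,0.238,0.419,-0.955],[-0.35,-0.5,-0.1,0.238,0.419,-0.955]]'
cat > tg.py <<'E'
from h import *
import sys
q=np.load('q.npy');u,y,n=frame(q[2]);R=Ro.from_matrix(np.c_[u,-y,-n])
go(pt(q,*map(float,sys.argv[1:4])),R)
E
python3 st.py; python3 tg.py 174 0 80
```

```text
clock: 21.68
ee_pos: [460.2, -249.1, 211.2]
tcp_rot: [-3.074, -0.249, -0.595]
force: [-0.7, -0.2, -2.7]
opening: 0.614
loc [ 131.9 -108.7  112. ] F u,y,n [-1.9 -0.2 -2.1] open 53.4 t 21.68
row [-0.0516, -0.5978, 0.0709] [0.2326, 0.4161, -0.9393] mm 120.8
```

```bash
python3 -m creep '[[-0.05,-0.6,0.07,0.233,0.416,-0.94],[-0.05,-0.6,0.07,0.233,0.416,-0.94],[-0.05,-0.6,0.07,0.233,0.416,-0.94],[-0.05,-0.6,0.07,0.233,0.416,-0.94],[-0.05,-0.6,0.07,0.233,0.416,-0.94],[-0.05,-0.6,0.07,0.233,0.416,-0.94],[-0.05,-0.6,0.07,0.233,0.416,-0.94]]'; python3 st.py
python3 - <<'E'
from h import *
q=np.load('q.npy');P,R,s=tool();p=arm.get_image('wrist');save(p,'wr9.png')
for n in('wrist','scene','side'):
    k=p if n=='wrist' else arm.get_image(n);r=arm.place_of(k,'stop_face')
    for d in r[:1]:
        o,dd=ray(k,d['centre']);u,y,nn=frame(q[2]);print(n,d,loc(q,o+dd*((pt(q,0,0)-o)@nn)/(dd@nn)))
    print([proj(k,pt(q,112,y_,0)).round(0).tolist() for y_ in(-42,0,42)])
i=cv2.imread('pics/wr9.png')
for U in(108,112,116):
    a,b=proj(p,[pt(q,U,-42,0),pt(q,U,42,0)]);cv2.line(i,tuple(map(int,a)),tuple(map(int,b)),(0,0,255) if U==112 else (0,255,0),1)
for Y in(-34,34):
    a,b=proj(p,[pt(q,20,Y,0),pt(q,230,Y,0)]);cv2.line(i,tuple(map(int,a)),tuple(map(int,b)),(255,0,0),1)
cv2.imwrite('pics/v9.png',i)
E
python3 tg.py 172 0 10;python3 tg.py 172 0 -3
```

```text
clock: 22.27
ee_pos: [520.4, -144.6, 202.8]
tcp_rot: [-3.141, -0.487, -0.078]
force: [-0.3, -0.5, -0.6]
opening: 0.613
loc [173.9   0.2  80.1] F u,y,n [-0.5 -0.5 -0.4] open 53.3 t 22.27
[[[376.0, 331.0]], [[314.0, 331.0]], [[253.0, 332.0]]]
scene {'centre': [276.7, 240.3], 'p': 0.8} [113.7   4.7  -0. ]
[[[292.0, 248.0]], [[278.0, 242.0]], [[264.0, 236.0]]]
side {'centre': [304.6, 233.9], 'p': 0.65} [117.   -5.2   0. ]
[[[310.0, 243.0]], [[301.0, 234.0]], [[293.0, 226.0]]]
row [-0.0137, -0.0002, 0.35] [0.0003, 0.0002, -0.0012] mm 70.1
row [-0.0137, -0.0003, 0.415] [0.0003, 0.0002, -0.0012] mm 83.1
```

View pics/v9.png

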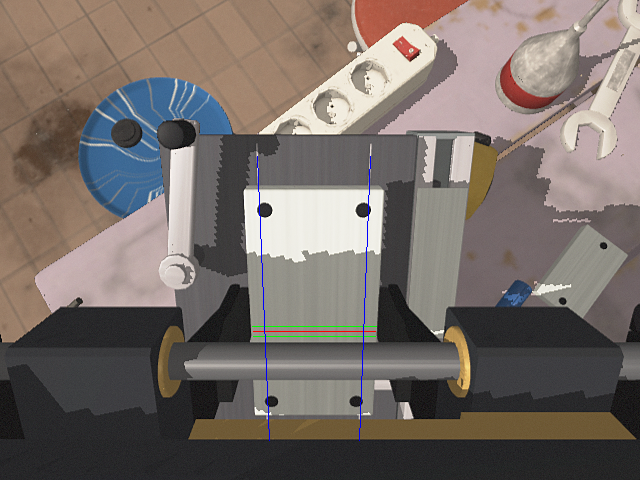

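The projected lines (blue) sit on the scribed lines, and the plate is centred and square between them at columns 246–382. I'll lower it and slide downhill until it touches the stop.

```bash
cat > cu.py <<'E'
import sys
from h import *
q=np.load('q.npy');P,R,s=tool();u,y,n=frame(q[2]);f=s['force'];F=np.array([f@u,f@y,f@n])
print('loc',loc(q,P),'F',F.round(1),'open',round(s['opening'],3),'t',round(s['clock'],2));
sys.exit(1 if abs(F[0])>float(sys.argv[1]) or abs(F[2])>float(sys.argv[1]) else 0)
E
python3 -m creep '[[0,0,0.12,0,0,0],[0,0,0.24,0,0,0],[0,0,0.34,0,0,0],[0,0,0.37,0,0,0],[0,0,0.38,0,0,0],[0,0,0.38,0,0,0]]' >/dev/null; python3 cu.py 6;python3 tg.py 174 0 -1.5
```

```text
loc [174.6  -0.3   3.8] F [-0.5  0.8 -0.8] open 0.614 t 23.07
row [-0.0032, -0.0016, 0.0267] [0.0012, 0.0018, -0.0015] mm 5.4
```

```bash
python3 -m creep '[[0,0,0.015,0,0,0],[0,0,0.027,0,0,0],[0,0,0.027,0,0,0]]' >/dev/null; python3 cu.py 5 &&
python3 -m creep '[[-0.01,0,0,0,0,0],[-0.02,0,0,0,0,0],[-0.02,0,0,0,0,0]]' >/dev/null; python3 cu.py 5 &&
python3 -m creep '[[-0.01,0,0,0,0,0],[-0.015,0,0,0,0,0],[-0.015,0,0,0,0,0]]' >/dev/null; python3 cu.py 5 &&
python3 -m creep '[[-0.01,0,0,0,0,0],[-0.015,0,0,0,0,0],[-0.015,0,0,0,0,0]]' >/dev/null; python3 cu.py 5 &&
python3 -m creep '[[-0.01,0,0,0,0,0],[-0.015,0,0,0,0,0],[-0.015,0,0,0,0,0]]' >/dev/null; python3 cu.py 5
```

```text
loc [175.1  -0.3  -1.1] F [-1.6 -0.5 -1.3] open 0.614 t 23.32
loc [170.7  -0.6  -0.5] F [-1.  -0.1 -1. ] open 0.615 t 23.57
loc [ 1.679e+02 -9.000e-01  1.000e-01] F [-0.8 -0.5 -0.9] open 0.614 t 23.82
loc [165.1  -1.3   0.6] F [-0.6  0.9 -1.7] open 0.613 t 24.07
loc [162.3  -1.7   1.2] F [-0.  -0.1 -1.3] open 0.614 t 24.32
```

```bash
python3 tg.py 161 0 -1.5
python3 -m creep '[[-0.008,0,0,0,0,0],[-0.012,0,0,0,0,0],[-0.012,0,0,0,0,0]]' >/dev/null; python3 cu.py 5 &&
python3 -m creep '[[-0.008,0,0,0,0,0],[-0.012,0,0,0,0,0],[-0.012,0,0,0,0,0]]' >/dev/null; python3 cu.py 5; python3 tg.py 161 0 -1.5
```

```text
row [-0.0065, -0.0082, 0.0133] [-0.0054, 0.0078, -0.0029] mm 3.4
loc [162.1  -1.6   1.9] F [ 2.6 -0.4 -2. ] open 0.616 t 24.57
loc [162.1  -1.6   2.7] F [ 4.2 -0.3 -3.4] open 0.611 t 24.82
row [-0.0053, -0.0077, 0.021] [-0.0109, -0.0012, -0.0012] mm 4.6
```

```bash
python3 -m creep '[[0.009,-0.004,0.01,-0.005,0,0],[0.01,-0.008,0.022,-0.01,0,0],[0.01,-0.008,0.03,-0.01,0,0],[0.01,-0.008,0.03,-0.01,0,0]]' >/dev/null; python3 cu.py 6; python3 tg.py 162 0 -4.5
```

```text
loc [164.1  -1.3  -2.2] F [-0.9 -0.1 -1.6] open 0.612 t 25.15
row [-0.0106, -0.0064, 0.0116] [-0.0072, 0.0111, -0.0017] mm 3.4
```

```bash
python3 -m creep '[[0,-0.006,0.008,-0.007,0.01,0],[0,-0.006,0.014,-0.007,0.01,0],[0,-0.006,0.014,-0.007,0.01,0]]' >/dev/null; python3 cu.py 6 && python3 -m creep '[[0,0,0.008,0,0,0],[0,0,0.012,0,0,0],[0,0,0.012,0,0,0]]' >/dev/null; python3 cu.py 6; python3 tg.py 161.5 0 -4.5
```

```text
loc [165.4  -1.4  -3.4] F [-0.3 -0.2 -0.6] open 0.616 t 25.4
loc [165.7  -1.7  -5.5] F [-0.5 -1.2 -0.6] open 0.616 t 25.65
row [-0.0208, -0.0085, -0.005] [-0.0092, 0.0125, -0.0022] mm 4.6
```

```bash
python3 -m creep '[[0,-0.008,0.006,-0.01,0.012,0],[0,-0.008,0.01,-0.01,0.012,0],[0,-0.008,0.01,-0.01,0.012,0]]' >/dev/null; python3 cu.py 4 && python3 -m creep '[[0,0,0.006,0,0,0],[0,0,0.01,0,0,0],[0,0,0.01,0,0,0]]' >/dev/null; python3 cu.py 4 && python3 -m creep '[[0,0,0.006,0,0,0],[0,0,0.01,0,0,0],[0,0,0.01,0,0,0]]' >/dev/null; python3 cu.py 4; python3 tg.py 161.5 0 -6
```

```text
loc [167.7  -1.5  -5.4] F [-0.5 -0.3 -1.3] open 0.614 t 25.9
loc [167.7  -1.6  -5.9] F [-3.9  4.1 12.2] open 0.614 t 26.15
loc [167.7  -1.6  -5.9] F [-3.9  4.1 12.2] open 0.614 t 26.15
row [-0.0311, -0.0081, 0.0005] [-0.0094, 0.0101, -0.002] mm 6.4
```

```bash
python3 -m creep '[[-0.01,-0.004,-0.003,0,0.01,0],[-0.02,-0.008,-0.003,0,0.01,0],[-0.026,-0.008,-0.002,0,0.01,0],[-0.026,-0.008,-0.002,0,0.01,0]]' >/dev/null; python3 cu.py 30; python3 -m creep '[[-0.006,0,0,0,0,0],[-0.012,0,0,0,0,0],[-0.012,0,0,0,0,0]]' >/dev/null; python3 cu.py 30; python3 tg.py 161.5 0 -6
```

```text
loc [163.6  -1.2  -4.1] F [-0.9  0.2 -2.2] open 0.617 t 26.48
loc [162.1  -1.4  -3.8] F [ 0.3 -0.6 -2. ] open 0.615 t 26.73
row [-0.003, -0.007, 0.0112] [-0.0182, 0.0071, -0.0024] mm 2.7
```

```bash
python3 -m creep '[[-0.006,-0.004,0.007,-0.01,0.007,0],[-0.012,-0.007,0.013,-0.018,0.007,0],[-0.014,-0.007,0.016,-0.018,0.007,0],[-0.014,-0.007,0.016,-0.018,0.007,0]]' >/dev/null; python3 cu.py 30; python3 tg.py 161.5 0 -6
```

```text
loc [162.1  -2.1  -4. ] F [ 0.4  1.  -1. ] open 0.614 t 27.07
row [-0.0029, -0.0102, 0.0102] [-0.0131, 0.012, -0.0021] mm 2.9
```

```bash
python3 -m creep '[[-0.012,-0.01,0.012,-0.01,0.01,0],[-0.018,-0.012,0.024,-0.013,0.012,0],[-0.018,-0.012,0.024,-0.013,0.012,0]]' >/dev/null; python3 cu.py 30; python3 tg.py 161.5 0 -6
```

```text
loc [162.1  -2.   -5.4] F [ 0.6  0.2 -0.4] open 0.618 t 27.32
row [-0.0028, -0.0099, 0.0033] [-0.0156, 0.0127, -0.0023] mm 2.2
```

```bash
python3 -m creep '[[-0.008,0,0.01,-0.01,0.01,0],[-0.008,0,0.01,-0.01,0.01,0],[-0.008,0,0.01,-0.01,0.01,0],[-0.008,0,0.01,-0.01,0.01,0],[-0.008,0,-0.06,-0.01,0.01,0],[0,0,-0.3,0,0,0],[0,0,-0.5,0,0,0],[0,0,-0.5,0,0,0]]' 75; python3 st.py
python3 - <<'E'
from h import *
q=np.load('q.npy');u,y,nn=frame(q[2])
p=arm.get_image('wrist');save(p,'wr10.png')
m=(p['image'].min(2)>215).astype(np.uint8)
for n in('wrist','scene','side'):
    k=p if n=='wrist' else arm.get_image(n)
    for nm,N in(('long_plate_center',5),('stop_face',0)):
        for d in arm.place_of(k,nm)[:1]:
            o,dd=ray(k,d['centre']);print(n,nm,round(d['p'],2),loc(q,o+dd*((pt(q,0,0,N)-o)@nn)/(dd@nn)))
    if n!='wrist':
        for d in arm.place_of(k,'tape_measure')[:1]: print('tape',onz(k,d['centre'],0))
P,R,s=tool()
yaw=-.79;go((534.4,-395.4,90),Ro.from_euler('xyz',[np.pi,0,yaw]))
E
```

```text
clock: 27.98
ee_pos: [505.3, -146.1, 218.1]
tcp_rot: [-3.132, -0.495, -0.077]
force: [0.4, -0.5, 0.8]
opening: 0.748
loc [167.9  -2.5 100.6] F u,y,n [ 0.7 -0.4  0.5] open 65.0 t 27.98
wrist long_plate_center 0.96 [162.1  -0.6   5. ]
wrist stop_face 0.7 [113.2   1.7  -0. ]
scene long_plate_center 0.85 [163.6  -9.3   5. ]
scene stop_face 0.61 [107.2  -1.4   0. ]
tape [ 630.12468356 -298.15755435    0.        ]
side long_plate_center 0.62 [163.2  -2.4   5. ]
side stop_face 0.76 [114.5   5.2   0. ]
tape [ 624.11482435 -294.28722969    0.        ]
row [-0.0526, 1.2348, 0.6345] [-0.3414, -0.8717, 1.3375] mm 277.9
```

The long plate reads at u ≈ 162 with its end at the stop. Next is the short plate.

```bash
python3 -m creep '[[-0.03,0.65,0.05,-0.17,-0.436,0.669],[-0.03,0.65,0.05,-0.17,-0.436,0.669],[-0.03,0.65,0.05,-0.17,-0.436,0.669],[-0.03,0.65,0.05,-0.17,-0.436,0.669],[-0.03,0.65,0.05,-0.17,-0.436,0.669]]' 65; python3 -c "
from h import *
go((534.4,-395.4,90),Ro.from_euler('xyz',[np.pi,0,-.787]))"
```

```text
clock: 28.95
ee_pos: [494.3, -278.5, 195.6]
tcp_rot: [-3.093, -0.237, -0.448]
force: [1.0, 0.1, -0.2]
opening: 0.649
row [0.2977, 0.4693, 0.593] [-0.1679, -0.4333, 0.6546] mm 162.5
```

```bash
python3 -m creep '[[0.3,0.47,0.59,-0.168,-0.433,0.655],[0.3,0.47,0.59,-0.168,-0.433,0.655],[0.3,0.47,0.59,-0.168,-0.433,0.655],[0.3,0.47,0.59,-0.168,-0.433,0.655],[0.3,0.47,0.59,-0.168,-0.433,0.655],[0.3,0.47,0.59,-0.168,-0.433,0.655]]' 65; python3 pl.py wr11.png short_plate_center;python3 -c "
from h import *
go((534.4,-395.4,20),Ro.from_euler('xyz',[np.pi,0,-.787]))
go((534.4,-395.4,-3),Ro.from_euler('xyz',[np.pi,0,-.787]))"
```

```text
clock: 29.45
ee_pos: [533.0, -395.2, 84.6]
tcp_rot: [3.139, 0.009, -0.787]
force: [0.0, -0.1, 0.0]
opening: 0.648
short_plate_center [313 246] 0.68 [ 532.3 -394.     5. ]
[ 533.85 -395.62   82.96   45.29  134.86   -0.79]
row [-0.0003, 0.0051, 0.1799] [0.0001, -0.0012, 0.0047] mm 36.0
row [-0.0005, 0.0051, 0.3749] [0.0001, -0.0012, 0.0047] mm 75.0
row [0.0007, 0.0024, 0.3549] [0.0001, -0.0012, 0.0031] mm 71.0
row [0.0006, 0.0024, 0.4699] [0.0001, -0.0012, 0.0031] mm 94.0
```

```bash
python3 -m creep '[[0,0.003,0.12,0,0,0],[0,0.003,0.24,0,0,0],[0,0.003,0.36,0,0,0],[0,0.003,0.43,0,0,0],[0,0.003,0.46,0,0,0],[0,0.003,0.46,0,0,0],[0,0.003,0.46,0,0,0]]' >/dev/null; python3 cz.py;python3 -c "
from h import *
go((534,-395.5,-3.5),Ro.from_euler('xyz',[np.pi,0,-.787]))"
```

```text
z [ 535.5 -395.2    1.9] F [-0.3 -0.3 -0.5] open 0.648 t 30.13
row [-0.0044, 0.0063, 0.0271] [-0.0024, -0.0093, 0.0065] mm 5.6
```

```bash
python3 -m creep '[[-0.004,0.006,0.015,0,-0.009,0.006],[-0.004,0.006,0.029,0,-0.009,0.006],[-0.004,0.006,0.029,0,-0.009,0.006]]' >/dev/null; python3 cz.py && python3 -m creep '[[0,0,0,0,0,0],[0,0,0,0,0,0],[0,0,0,0,0,0],[0,0,0,0,0,0]]' 35 35 > /dev/null; python3 cz.py; python3 -m creep '[[0,0,0,0,0,0],[0,0,-0.04,0,0,0],[0,0,-0.2,0,0,0],[0,0,-0.4,0,0,0],[0,0,-0.6,0,0,0],[0,0,-0.8,0,0,0],[0,0,-1,0,0,0]]'; python3 tg.py 163 1 90
```

```text
z [ 534.5 -395.6   -3. ] F [ 0.6  0.  -0.1] open 0.653 t 30.38
z [ 534.6 -395.8   -2.7] F [-1.   0.1  0.9] open 0.521 t 30.72
clock: 31.3
ee_pos: [533.5, -395.5, 199.6]
tcp_rot: [-3.14, -0.002, -0.787]
force: [1.4, -0.4, -1.4]
opening: 0.518
row [-0.9912, -0.7962, -0.0343] [0.3289, 0.8889, -1.3289] mm 254.4
```

```bash
python3 -m creep '[[-0.5,-0.42,-0.1,0.164,0.444,-0.664],[-0.5,-0.42,-0.1,0.164,0.444,-0.664],[-0.5,-0.42,-0.1,0.164,0.444,-0.664],[-0.5,-0.42,-0.1,0.164,0.444,-0.664],[-0.5,-0.42,-0.1,0.164,0.444,-0.664]]'; python3 st.py; python3 tg.py 161 1 60
```

```text
clock: 31.72
ee_pos: [520.1, -262.6, 221.0]
tcp_rot: [-3.095, -0.246, -0.439]
force: [0.3, 0.4, -0.8]
opening: 0.52
loc [ 190.1 -117.5   92.1] F u,y,n [-0.2  0.4 -0.9] open 45.2 t 31.72
row [-0.3032, -0.5279, 0.1653] [0.1608, 0.4425, -0.6579] mm 126.2
```

```bash
python3 -m creep '[[-0.3,-0.53,0.05,0.16,0.44,-0.658],[-0.3,-0.53,0.05,0.16,0.44,-0.658],[-0.3,-0.53,0.05,0.16,0.44,-0.658],[-0.3,-0.53,0.1,0.16,0.44,-0.658],[-0.3,-0.53,0.165,0.16,0.44,-0.658],[-0.3,-0.53,0.165,0.16,0.44,-0.658],[-0.3,-0.53,0.165,0.16,0.44,-0.658]]'>/dev/null; python3 cu.py 6; python3 tg.py 160 0 10
```

```text
loc [162.1   0.7  59.5] F [ 0.2 -0.8 -0.2] open 0.523 t 32.3
row [-0.0096, 0.0034, 0.2474] [0.0022, 0.0056, -0.0014] mm 49.5
```

```bash
python3 -m creep '[[-0.005,0,0.12,0,0.005,0],[-0.01,0,0.2,0,0.005,0],[-0.01,0,0.24,0,0.005,0],[-0.01,0,0.245,0,0.005,0],[-0.01,0,0.245,0,0.005,0]]'>/dev/null; python3 cu.py 6; python3 tg.py 156 0 7.5; python3 tg.py 152.5 0 7.5
```

```text
loc [160.7  -0.3  10.3] F [-0.2  0.2 -0.7] open 0.521 t 32.72
row [-0.0236, -0.0016, 0.0138] [0.0047, 0.0011, -0.0042] mm 5.5
row [-0.0411, -0.0016, 0.0138] [0.0047, 0.0011, -0.0042] mm 8.7
```

```bash
python3 -m creep '[[-0.012,-0.003,0.008,0.004,0,-0.004],[-0.024,-0.003,0.014,0.004,0,-0.004],[-0.024,-0.003,0.016,0.004,0,-0.004]]'>/dev/null; python3 cu.py 4 && python3 -m creep '[[-0.01,0,0.004,0,0,0],[-0.016,0,0.005,0,0,0],[-0.016,0,0.005,0,0,0]]'>/dev/null; python3 cu.py 4 && python3 -m creep '[[-0.01,0,0.003,0,0,0],[-0.016,0,0.003,0,0,0],[-0.016,0,0.003,0,0,0]]'>/dev/null; python3 cu.py 4;python3 tg.py 152.5 0 6.5
```

```text
loc [157.5  -0.7   8.8] F [-1.  -0.1 -1.3] open 0.519 t 32.97
loc [154.8  -1.1   8.8] F [-0.3 -0.9 -0.1] open 0.519 t 33.22
loc [153.7  -1.2   9.3] F [ 3.  -0.1 -2.4] open 0.522 t 33.47
row [-0.0059, -0.006, 0.0138] [-0.0096, 0.0028, -0.0015] mm 3.2
```

```bash
python3 -m creep '[[0.002,0,0.008,-0.01,0,0],[0.002,0,0.018,-0.01,0,0],[0.002,0,0.022,-0.01,0,0]]'>/dev/null; python3 cu.py 5 && python3 -m creep '[[-0.002,0,0.006,0,0,0],[-0.003,0,0.011,0,0,0],[-0.003,0,0.011,0,0,0]]'>/dev/null; python3 cu.py 5; python3 tg.py 153 0 5.7
```

```text
loc [154.5  -2.3   6. ] F [-0.7 -0.3 -0.1] open 0.519 t 33.72
loc [154.4  -2.4   5.5] F [-3.   5.3 15.5] open 0.524 t 33.97
row [-0.0071, -0.0122, -0.0008] [-0.0074, 0.0114, -0.0013] mm 2.8
```

```bash
python3 -m creep '[[-0.006,0,-0.002,0,0.008,0],[-0.012,0,-0.002,0,0.01,0],[-0.014,0,-0.001,0,0.01,0],[-0.014,0,-0.001,0,0.01,0]]'>/dev/null; python3 cu.py 5;python3 tg.py 153 0 5.7
```

```text
loc [153.7  -3.    6.9] F [3.1 0.1 0.2] open 0.523 t 34.3
row [-0.0036, -0.015, 0.0061] [-0.0124, 0.0027, -0.0008] mm 3.3
```

```bash
python3 -m creep '[[-0.006,-0.006,0.006,-0.012,0,0],[-0.008,-0.006,0.01,-0.012,0,0],[-0.008,-0.006,0.01,-0.012,0,0]]'>/dev/null; python3 cu.py 5; python3 -m creep '[[-0.004,0,0,0,0,0],[-0.004,0,0,0,0,0],[-0.004,0,0,0,0,0],[-0.004,0,0,0,0,0],[-0.004,0,-0.06,0,0,0],[0,0,-0.25,0,0,0],[0,0,-0.45,0,0,0],[0,0,-0.55,0,0,0],[0,0,-0.55,0,0,0]]' 68; python3 st.py
python3 - <<'E'
from h import *
q=np.load('q.npy');u,y,nn=frame(q[2]);ps={n:arm.get_image(n) for n in('wrist','scene','side')}
save(ps['wrist'],'wr12.png')
for n,k in ps.items():
    for nm,N in(('long_plate_center',5),('short_plate_center',15),('keeper_knob',42),('keeper_pivot',42)):
        for d in arm.place_of(k,nm)[:1]:
            o,dd=ray(k,d['centre']);print(n,nm,round(d['p'],2),loc(q,o+dd*((pt(q,0,0,N)-o)@nn)/(dd@nn)))
p=ps['wrist']
print('edges',[(U,proj(p,[pt(q,U,-34),pt(q,U,34)]).round(0).tolist()) for U in(110,214)])
E
```

```text
loc [153.7  -2.9   6.4] F [ 1.5 -1.5  0.4] open 0.52 t 34.55
clock: 35.3
ee_pos: [486.8, -145.4, 231.2]
tcp_rot: [-3.137, -0.494, -0.077]
force: [0.5, -0.5, 0.3]
opening: 0.68
loc [157.7  -3.2 120.9] F u,y,n [ 0.6 -0.5 -0. ] open 59.2 t 35.3
wrist short_plate_center 0.69 [153.3  -2.7  15. ]
wrist keeper_knob 0.93 [245.7  69.5  42. ]
wrist keeper_pivot 0.78 [169.5  80.1  42. ]
scene long_plate_center 0.58 [165.2  -8.    5. ]
scene short_plate_center 0.71 [155.3   1.6  15. ]
scene keeper_pivot 0.42 [162.4  71.6  42. ]
side long_plate_center 0.61 [172.8 156.4   5. ]
side short_plate_center 0.92 [156.   -7.3  15. ]
side keeper_knob 0.66 [236.1  55.9  42. ]
side keeper_pivot 0.66 [166.2  75.3  42. ]
edges [(110, [[355.0, 289.0], [267.0, 289.0]]), (214, [[359.0, 151.0], [262.0, 151.0]])]
```

View pics/wr12.png

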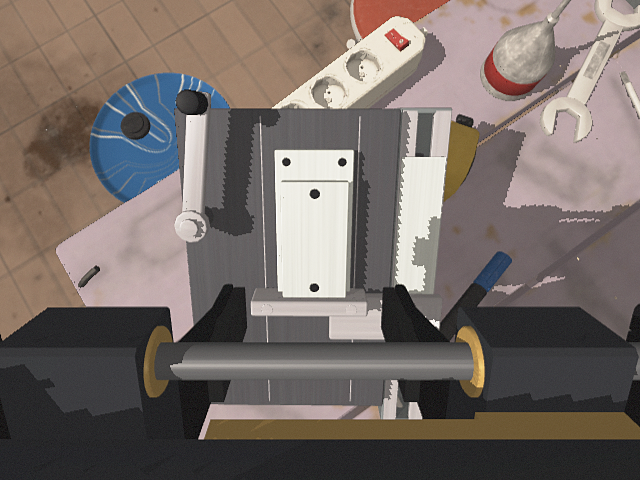

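Both plates butt squarely against the stop (bar at row 290) and lie between the scribed lines at columns 265 and 353. The keeper knob is at (192,103), and I go to it next.

```bash
python3 tg.py 243 69 85; python3 -m creep '[[0.2,-0.17,0.05,0,0,0],[0.42,-0.36,0.15,0,0.01,0],[0.427,-0.362,0.18,0,0.01,0],[0.427,-0.362,0.18,0,0.01,0],[0.427,-0.362,0.18,0,0.01,0]]' 48 >/dev/null; python3 st.py
python3 - <<'E'
from h import *
q=np.load('q.npy');u,y,nn=frame(q[2]);L=[]
for n in('wrist','scene','side'):
    k=arm.get_image(n)
    for d in arm.place_of(k,'keeper_knob')[:1]:
        o,dd=ray(k,d['centre']);print(n,d['p'],loc(q,o+dd*((pt(q,0,0,42)-o)@nn)/(dd@nn)))
E
python3 tg.py 243 69 31
```

```text
row [0.4447, -0.3612, 0.1556] [-0.0071, 0.0096, -0.0006] mm 118.7
loc [239.6  70.2  78.9] F u,y,n [ 0.  -0.1 -0.7] open 43.3 t 36.47
wrist 0.87 [243.8  68.2  42. ]
scene 0.75 [243.6  60.6  42. ]
side 0.83 [241.8  58.4  42. ]
row [0.0195, -0.0015, 0.2489] [-0.0067, -0.0014, -0.0023] mm 49.9
```

```bash
python3 -m creep '[[0.01,0.004,0.1,-0.006,0,0],[0.018,0.005,0.2,-0.006,0,0],[0.019,0.005,0.24,-0.006,0,0],[0.019,0.005,0.245,-0.006,0,0],[0.019,0.005,0.245,-0.006,0,0]]' 48 >/dev/null; python3 cu.py 5; python3 -m creep '[[0,0,0,0,0,0],[0,0,0,0,0,0],[0,0,0,0,0,0],[0,0,0,0,0,0],[0,0,0,0,0,0],[0,0,0,0,0,0],[0,0,0,0,0,0]]' 5 12 >/dev/null; python3 cu.py 5
```

```text
loc [242.5  67.3  31.7] F [ 1.  -0.4  0.4] open 0.483 t 37.18
loc [242.8  67.4  32.1] F [-0.7  0.9  2.5] open 0.154 t 37.77
```

```bash
python3 -m creep '[[-0.008,0.044,0,0,0,0],[-0.027,0.099,0,0,0,0],[-0.065,0.167,0,0,0,0],[-0.115,0.227,0,0,0,0],[-0.115,0.227,0,0,0,0]]' >/dev/null; python3 cu.py 20; python3 tg.py 207.6 12.4 32;python3 tg.py 193.8 5.3 32;python3 tg.py 178.8 1.1 32;python3 tg.py 163 0 32
```

```text
loc [219.8  20.7  32.5] F [ 2.1 -4.7 -1.7] open 0.151 t 38.18
row [-0.0608, 0.0419, 0.0022] [0.0009, -0.0036, -0.0057] mm 14.8
row [-0.1297, 0.0776, 0.0021] [0.0009, -0.0036, -0.0057] mm 30.2
row [-0.2046, 0.0988, 0.0019] [0.0009, -0.0036, -0.0057] mm 45.4
row [-0.2836, 0.1045, 0.0018] [0.0009, -0.0036, -0.0057] mm 60.4
```

```bash
python3 -m creep '[[-0.06,0.042,0,0,0,0],[-0.13,0.077,0,0,0,0],[-0.204,0.098,0,0,0,0],[-0.25,0.103,0,0,0,0],[-0.275,0.104,0,0,0,0],[-0.285,0.104,0,0,0,0],[-0.285,0.104,0,0,0,0]]' >/dev/null; python3 cu.py 20;  python3 -m creep '[[-0.015,0,0,0,0,0],[-0.025,0,0,0,0,0],[-0.025,0,0,0,0,0]]' >/dev/null; python3 cu.py 20
```

```text
loc [166.1   0.6  32.7] F [ 5.5 -1.1 -5.6] open 0.153 t 38.77
loc [165.9   0.8  32.9] F [  9.1  -7.6 -10.5] open 0.152 t 39.02
```

```bash
python3 -m creep '[[0,0,0,0,0,0],[0,0,0,0,0,0],[0,0,0,0,0,0],[0,0,0,0,0,0],[0,0,-0.15,0,0,0],[0,0,-0.35,0,0,0],[0,0,-0.55,0,0,0],[0,0,-0.55,0,0,0]]' 48
python3 - <<'E'
from h import *
q=np.load('q.npy');u,y,nn=frame(q[2]);ps={n:arm.get_image(n) for n in('wrist','scene','side')}
for n,p in ps.items(): save(p,n+'F.png')
for nm,N in(('keeper_knob',42),('keeper_pivot',42),('long_plate_center',5),('short_plate_center',15),('stop_face',0),('plunger',36)):
  for n,k in ps.items():
    for d in arm.place_of(k,nm)[:1]:
        o,dd=ray(k,d['centre']);print(nm,n,round(d['p'],2),loc(q,o+dd*((pt(q,0,0,N)-o)@nn)/(dd@nn)))
p=ps['wrist']
i=cv2.imread('pics/wristF.png');j=cv2.imread('pics/sideF.png')[140:380,230:430]
cv2.imwrite('pics/vF.png',np.hstack([cv2.resize(i,(480,360)),cv2.resize(j,(300,360))]))
for nm in('marker','tape_measure','bolt_m16'):
  print(nm,[np.round(d['centre']) for k in('scene','side') for d in arm.place_of(ps[k],nm)[:1]])
print(arm.get_obs()['clock'])
E
```

```text
clock: 39.68
ee_pos: [483.5, -141.0, 262.2]
tcp_rot: [-3.139, -0.519, -0.076]
force: [-0.0, -0.8, 0.5]
opening: 0.475
keeper_knob wrist 0.68 [168.1   1.1  42. ]
keeper_knob scene 0.57 [164.3  -4.5  42. ]
keeper_knob side 0.83 [164.1  -8.8  42. ]
keeper_pivot wrist 0.72 [169.3  78.3  42. ]
keeper_pivot scene 0.76 [173.3  76.4  42. ]
keeper_pivot side 0.71 [159.   77.1  42. ]
long_plate_center wrist 0.64 [159.8  89.8   5. ]
long_plate_center scene 0.72 [159.5  -0.6   5. ]
long_plate_center side 0.8 [161.1  -7.9   5. ]
short_plate_center wrist 0.56 [154.9  -1.8  15. ]
short_plate_center scene 0.72 [155.1   5.3  15. ]
short_plate_center side 0.7 [151.5 -12.6  15. ]
stop_face wrist 0.91 [112.7   4.3  -0. ]
stop_face scene 0.8 [106.   -6.1   0. ]
stop_face side 0.94 [113.9  -7.4   0. ]
plunger scene 0.71 [ 73.6 -80.7  36. ]
plunger side 0.75 [ 68.3 -83.   36. ]
marker [array([328., 304.]), array([331., 325.])]
tape_measure [array([362., 265.]), array([398., 301.])]
bolt_m16 [array([397., 356.]), array([350., 399.])]
41.0333
```

```bash
python3 -c "
from h import *
print(arm.job_done()); print(arm.get_obs()['clock'])"
```

```text
the job is handed in; nothing more can be done
None
the job is handed in; nothing more can be done
```

The job is handed in at about 41 s of the 67 s allowed. The robot was clear of everything, and no verdict is reported.

- **Stop:** I drew it uphill by the plunger barrel for about 53 mm until it locked. It was blocked both ways with about 2.5 mm of play, and the pin's tail no longer showed on the barrel.
- **Plates:** Each was set down after I felt it touch the top (or the plate below) and the stop. The wrist picture taken afterwards showed both square against the stop and between the scribed lines. The short plate sits about 3 mm right of the middle and the long plate about 2 mm, well inside the lines.
- **Keeper:** I swung it to its end stop, felt as 9 N with no further travel. The wrist camera then put the knob level with the pivot to about 1 mm.
- **Other things:** The network found the marker, tape measure and bolt within a few pixels of where they started.

**What went wrong or disagreed:**
- **First grips on the long plate missed.** The fingertips turned out to be about 5 mm behind the TCP, not 14 mm ahead as stated. The fingers closed above the plate; it did not move, and I corrected the depth.
- **Final network readings scattered.** They differed by 5–12 mm between cameras, and one placed the long plate 90 mm off. I took that one as a false detection.
- **No picture viewed after the keeper swing.** The picture limit was reached, so the keeper's end position and the final state of the stack rest on force and network readings only.

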